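# Hallmark the metal plates in the jeweller's marking jig

### The job

Hallmark the metal plates on the bench one after the other, in the order silver-coloured, brass, copper (one of them may be missing): push the plate square and flush into the corner of the marking jig, drive the sprung punch fully down onto it with the mallet, never with the gripper or the arm, then slide it out and push it onto the dark green felt mat before starting the next. At the end every plate lies flat on the mat, side by side and not on top of one another, and the mallet stands head-down on its round black pad. Leave the pliers, the ring dish and the black bench block alone.

Things in the scene. Friction and masses are not known exactly. Their poses are not given: they have to be found in the camera images.
- jig: Steel jig fixed to the bench, which is its floor. Origin: inside corner at bench level. Jig frame, mm: fence faces lie at x = 0, the side stop's face at y = 0. A plate goes into x < 0, y > 0 (seated: its origin at -45, 45); sides towards -x and +y are open. Fence: two blocks 18 high, 70 deep, y -18 to 26 and 80 to 104. Stop: 18 high, x -75 to 0, y -20 to 0, its near end flared back to (-94, -11).
- jig_slot (a point): Centre, at bench level, of the open finger slot between the jig's two fence blocks, at x 20, y 53 mm in the jig frame (axes as the jig). The slot spans y 26 to 80 and x 0 to 68 mm; fingers put down in it, behind a seated plate, can push the plate back out towards -x.
- jig_arm (a point): Free end of the jig's punch arm, at the middle of its underside: x -60, y 22, z 28 mm in the jig frame (axes as the jig). The arm is 26 mm wide (x -73 to -47) and 10 mm thick (z 28 to 38), and runs from here along -y to a column at y -46 to -20. Plates slide under it.
- punch: Sprung punch in the jig's arm, at x -60, y 12 mm in the jig frame, sliding vertically. Origin: its tip (lower end), z up; 20 mm above the bench when up. Red round head 21 mm wide, its flat top 38 mm above the tip. It goes down 8 mm onto the top of a seated plate (tip at 12 mm; end stop at 11 mm) against a spring of 3 N rising to 8 N, and springs back by itself.
- silver_plate: Silver-coloured (aluminium) square plate, 90 x 90 x 12 mm, loose, 0.25 to 0.4 kg; too wide to grip, to be pushed by its edges. Absent (None) in some runs. Origin: centre of its underside, z up, x and y square to its edges; all four edges are alike.
- brass_plate: Yellow brass square plate, 90 x 90 x 12 mm, loose, 0.6 to 0.8 kg; too wide to grip, to be pushed by its edges. Absent (None) in some runs. Origin: centre of its underside, z up, x and y square to its edges; all four edges are alike.
- copper_plate: Reddish copper square plate, 90 x 90 x 12 mm, loose, 0.6 to 0.85 kg; too wide to grip, to be pushed by its edges. Absent (None) in some runs. Origin: centre of its underside, z up, x and y square to its edges; all four edges are alike.
- mat: Dark green felt mat let into the bench, flat (no step), 150 mm (its x) by 360 mm (its y), fixed. Origin: its centre on the bench, z up. Finished plates go on it.
- pad: Round black pad, 100 mm across, flat on the bench (no step), fixed: the mallet's place. Origin: its centre.
- mallet: Mallet, 0.35 kg, standing head-down: white round head 44 mm across, 64 mm high, axis vertical, flat faces; wooden handle 20 mm wide, 24 mm high in section, level, its centre line 32 mm above the head's lower face, running along the mallet's -x to 120 mm from the head's axis; grip it from above about 46 mm from that axis. Origin: centre of the head's lower face, z up.
- pliers: Red-handled pliers lying flat, 150 x 45 x 12 mm. Origin: under the pivot. Loose bystander, to be left alone.
- ring_dish: White ring dish, 90 mm across, 25 mm high. Origin: centre of its underside. Loose bystander, to be left alone.
- bench_block: Black block 80 x 60 x 25 mm. Origin: centre of its underside. Loose bystander, to be left alone.
Mind the look-alikes: they are no part of the job. What is meant by the mallet is not blue or turquoise, and is the larger of those in its own colour.

How it is judged:
By the outcome, as a careful person would: the job done as asked, in the order asked, and still so for the second after the job is handed in, with the robot touching nothing.
Of silver_plate, brass_plate, copper_plate only 2 to 3 are there at a start; the rules pass over those that are not, and their reading is None.
At some moment in a run one of silver_plate, brass_plate, copper_plate may be knocked a few centimetres aside while the robot is not near it.
It also fails if it takes over 210 s, if anything falls off the work surface, if the arm or the gripper's body presses on something with over 40 N, if the wrist force passes 120 N, or if a joint passes its speed limit or range.

### The arm

A 6-joint arm with a two-finger parallel gripper is mounted at the origin on the work surface. World frame = base frame: x ahead of the robot, y to its left, z up, the work surface at z = 0. Lengths are in m, angles in degrees, forces in N, time in s.
With the tool pointing down it reaches from about 0.35 to 0.875 m from the base axis. Payload 4.2 kg.
Tool frame: the origin (TCP) lies at the very end of the fingers, on their centre line; the grasp point (between the pads) lies 19 mm behind it; z points along the fingers, y is the line along which they close (so a half turn about z gives the same grasp; the last joint's range is limited). The gripper opens to 85 mm and grips with 20 to 120 N. Pads are 22 mm wide; open, the fingers measure 114 mm over their backs; the gripper's body (76 mm by 85 mm) begins 54 mm behind the grasp point. The pads swing forward as they close: fully open they stand 13 mm farther back than shut.
Start: joints at [79.446, 22.042, 0.453, 0, -68.411, -14.817], TCP at [0.268, 0.565, 0.231] pointing down, gripper open.
Joint ranges: [-179.83, 179.83], [-69.29, 118.12], [-61.27, 80.66], [-181.25, 117.63], [-171.15, -9.14], [-177.46, 177.46]. Speed limits (degrees/s): [159.86, 159.86, 180, 180, 180, 180].

### API

Orientations are given as [roll, pitch, yaw] about the fixed x, y, z axes, in that order (R = Rz(yaw) Ry(pitch) Rx(roll)).
In Python, from plant import ctrl gives the robot as it stands.
- The arm moves only by the shell command python3 -m pendant 'ROWS' [FORCE]. ROWS is a JSON object of lists of equal length, an entry for each row: "xyz": the shift along the world's x, y, z as a fraction of full scale, a list of three; "turn": the turn, a rotation vector about the world's x, y, z as a fraction of full scale, a list of three; "fingers": the closure, from 0 (fully open) to 1 (shut). In form: {"xyz": [[dx, dy, dz], ...], "turn": [[ax, ay, az], ...], "fingers": [fingers, ...]}. A call has 1 to 10 rows; each row shifts and turns the commanded pose from where the row before left it; what a row does not reach is not made up. Full scale, the value 1, is 30 mm for a shift and 0.08 rad for a turn. A row lasts 1/8 s, in which the tool goes at most 62.5 mm and 10.7 degrees, less where a joint would pass 70% of its speed; a pose out of reach is approached as far as the arm can. A call with a number of a shift or a turn outside -1 to 1 is refused whole. A call with a gripper value outside its range is refused whole. The fingers move at their own pace and stop on an object; FORCE is the grip in N (left out, the last holds). Time passes only in rows, so rows that do not move let the fingers close. It gives the time, the measured TCP pose, the force, the opening and the grip force at its end, in the units of the state.
- ctrl.read_state(): the state, without advancing time (a new reading comes with each control period).
- ctrl.read_camera(name): name is "scene" or "side" or "wrist"; returns (picture, depth): 420x560x3 uint8, red, green, blue; 420x560 float32, m along the optical axis (not along the pixel's ray), 0 where there is no reading.
- ctrl.camera_info(name): a dict with "mtx" (3x3 intrinsics, pixels), "pose" (4x4, takes a point from camera to world coordinates). Camera axes: x right, y up, looking along -z (the intrinsics and any distortion apply to the point x, -y, -z); pixel columns grow to the right and rows downward; lengths in m; the calibration is good to about 2 mm. A picture is of the moment at which its call begins: read the wrist's pose just before it. camera_info takes no time and is no camera call; for the wrist camera it gives the pose at the moment of the call.
- ctrl.close_job(): hands the job in; it is judged then, once.
The state is a dict: "clock": time; "joint_positions": joint angles; "joint_velocities": joint speeds; "joint_efforts": joint torques, N m; "eef_pos": TCP position; "tool_rot": TCP orientation; "contact_force": force on the tool from outside, world axes, zero at the start; "ft_torque": the same for the moment, N m; "gripper_width": opening from 0.0 (shut) to 1.0 (fully open); "finger_force": force on a finger pad.
Only numpy, scipy, OpenCV 4.12 (cv2) and the standard library are available. Lean on these libraries where they do the work, as an engineer would, in place of code of your own. Each camera call takes 0.05 s, during which the arm holds its last target. There are 200 camera calls.

## Working session

There is one attempt and no reset: what is moved stays moved. The work goes in short steps, Python scripts to look and compute and a shell command to move; the robot and the scene stay as the last step left them, time stands still between calls to the robot, and variables do not carry over. Pictures are saved under pics/ and viewed, at most 14 in all, crops included, and the job is handed in when it is done.

```bash
ls; mkdir -p pics; python3 - <<'E'
from plant import ctrl
import cv2,numpy as np
s=ctrl.read_state();print(s['clock'],s['eef_pos'],s['tool_rot'],s['gripper_width'])
for n in('scene','side'):
    p,d=ctrl.read_camera(n);np.savez(f'pics/{n}0.npz',p=p,d=d)
    cv2.imwrite(f'pics/{n}0.png',p[:,:,::-1]);i=ctrl.camera_info(n);print(n,i['mtx'],i['pose'].round(3) if hasattr(i['pose'],'round') else i['pose'],i.keys())
E
```

```text
pics
0.0 [0.26751963 0.56417454 0.23020957] [ 1.79871710e+02 -4.71259106e-03 -2.53830627e+01] 1.0006853664443922
scene [[536.53888269   0.         280.41163534]
 [  0.         536.53888269 215.97243263]
 [  0.           0.           1.        ]] [[ 0.505 -0.732  0.457  1.15 ]
 [ 0.863  0.424 -0.273 -0.412]
 [ 0.006  0.533  0.846  1.199]
 [ 0.     0.     0.     1.   ]] dict_keys(['mtx', 'pose'])
side [[415.78335937   0.         280.82257913]
 [  0.         415.78335937 212.70358944]
 [  0.           0.           1.        ]] [[ 0.998  0.061 -0.034  0.468]
 [-0.067  0.68  -0.73  -1.017]
 [-0.022  0.731  0.682  0.964]
 [ 0.     0.     0.     1.   ]] dict_keys(['mtx', 'pose'])
```

View pics/scene0.png

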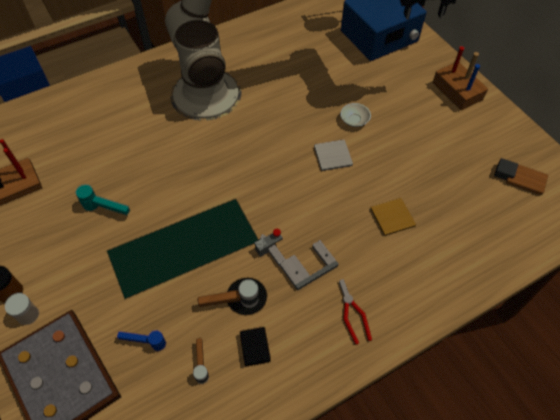

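View pics/side0.png

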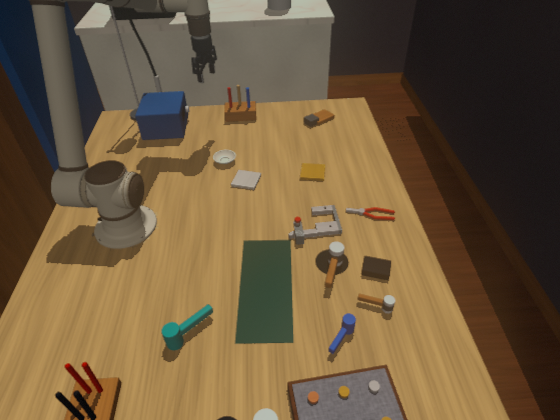

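The scene view shows silver plate (333,155), brass plate (393,216) and no copper; jig with red punch head (277,232); mat around (183,247); pad and white-headed mallet (248,292). Mallet candidates: teal (88,197), blue (155,340), small white-headed (200,373), and larger white-headed on the pad (248,292). The last one fits because it isn't blue or turquoise and is the larger of the white/wood pair.

```bash
cat > h.py <<'E'
from plant import ctrl
import cv2,numpy as np
def look(n,save=None):
    i=ctrl.camera_info(n);p,d=ctrl.read_camera(n)
    if save: cv2.imwrite(f'pics/{save}.png',p[:,:,::-1])
    return p,d,np.array(i['mtx']),np.array(i['pose'])
def ray(uv,K,T,z):
    uv=np.atleast_2d(uv).astype(float)
    r=np.c_[(uv[:,0]-K[0,2])/K[0,0],-(uv[:,1]-K[1,2])/K[1,1],-np.ones(len(uv))]@T[:3,:3].T
    o=T[:3,3];return o+r*((z-o[2])/r[:,2])[:,None]
def cloud(d,K,T):
    v,u=np.mgrid[:d.shape[0],:d.shape[1]]
    P=np.stack([(u-K[0,2])/K[0,0]*d,-(v-K[1,2])/K[1,1]*d,-d],-1)
    return P@T[:3,:3].T+T[:3,3]
def proj(P,K,T):
    q=(np.atleast_2d(P)-T[:3,3])@T[:3,:3]
    return np.c_[K[0,0]*q[:,0]/-q[:,2]+K[0,2],-K[1,1]*q[:,1]/-q[:,2]+K[1,2]]
def rect(mask,K,T,z):
    "largest blob -> min-area rectangle in world at height z: centre, sides, angle mod 90"
    c=max(cv2.findContours(mask.astype(np.uint8),cv2.RETR_EXTERNAL,cv2.CHAIN_APPROX_NONE)[0],key=cv2.contourArea)
    w=ray(c[:,0],K,T,z)[:,:2]
    (cx,cy),(a,b),t=cv2.minAreaRect((w*1000).astype(np.float32))
    return np.round([cx,cy,a,b,t],1)
E
cat > m0.py <<'E'
from h import *
for n in('scene','side'):
    i=ctrl.camera_info(n);K,T=np.array(i['mtx']),np.array(i['pose']);f=np.load(f'pics/{n}0.npz');p,d=f['p'],f['d']
    C=cloud(d,K,T)
    pts={'scene':dict(silver=(333,155),brass=(393,216),punch=(277,232),head=(248,287),dish=(355,117),block=(255,346),pliers=(347,300),padR=(262,300),handleend=(200,300),corner=(299,285)),
     'side':dict(silver=(246,180),brass=(313,172),punch=(297,219),head=(337,247),dish=(224,158),block=(376,267),pliers=(365,212),handleend=(330,282),corner=(338,233))}[n]
    print(n)
    for k,(u,v) in pts.items(): print(k,(C[v,u]*1000).round(0))
    hsv=cv2.cvtColor(p,cv2.COLOR_RGB2HSV)
    g=(hsv[...,0]>60)&(hsv[...,0]<90)&(hsv[...,2]<80)&(hsv[...,1]>80)
    print('mat',rect(g,K,T,0))
E
python3 m0.py
```

```text
scene
silver [407. 202.  12.]
brass [656. 227.  12.]
punch [567. -73.  54.]
head [ 665. -208.   63.]
dish [314. 343.   4.]
block [ 785. -256.   27.]
pliers [792. -11.  14.]
padR [ 684. -183.   -3.]
handleend [ 630. -316.   43.]
corner [703. -91.  17.]
mat [ 454.  -284.7  353.2  141.4   86.3]
side
silver [400. 189.  13.]
brass [651. 214.  12.]
punch [562. -79.  57.]
head [ 666. -215.   65.]
dish [313. 348.   4.]
block [ 775. -262.   21.]
pliers [797. -19.  11.]
handleend [ 630. -323.   44.]
corner [693. -97.  -0.]
mat [ 237.3 -426.9  100.6   49.4   29.2]
```

```bash
python3 -m pendant '{"xyz":[[0.6,-1,0.3],[0.6,-1,0.3],[0.6,-1,0.3],[0.6,-1,0.3],[0.6,-1,0.3],[0.6,-1,0.3],[0.6,-1,0.3],[0.6,-1,0.3],[0.6,-1,0.3],[0.6,-1,0.3]],"turn":[[0,0,0],[0,0,0],[0,0,0],[0,0,0],[0,0,0],[0,0,0],[0,0,0],[0,0,0],[0,0,0],[0,0,0]],"fingers":[0,0,0,0,0,0,0,0,0,0]}' && python3 -m pendant '{"xyz":[[0.6,-1,0.3],[0.6,-1,0.3],[0.6,-1,0.3],[0.6,-1,0.3],[0.6,-1,0.3],[0.6,-1,0.3],[0.6,-1,0.3],[0.6,-1,0.3],[0.6,-1,0.3],[0.6,-1,0.3]],"turn":[[0,0,0],[0,0,0],[0,0,0],[0,0,0],[0,0,0],[0,0,0],[0,0,0],[0,0,0],[0,0,0],[0,0,0]],"fingers":[0,0,0,0,0,0,0,0,0,0]}'
python3 - <<'E'
from h import *
p,d,K,T=look('wrist','w1');np.savez('pics/w1.npz',p=p,d=d,K=K,T=T);s=ctrl.read_state();print(s['clock'],s['eef_pos'],s['contact_force'],K,T.round(3))
E
```

```text
clock: 1.35
eef_pos: [0.448, 0.2635, 0.3212]
tool_rot: [180.0, 0.0, -25.4]
contact_force: [-0.6, 0.2, 0.3]
gripper_width: 1.005
finger_force: 0.0
clock: 2.6
eef_pos: [0.6281, -0.0363, 0.411]
tool_rot: [180.0, 0.1, -25.4]
contact_force: [0.6, 1.0, -0.6]
gripper_width: 1.001
finger_force: 0.0
2.65 [ 0.62992771 -0.03942049  0.41128678] [ 1.69081843 -0.14555316  0.99191964] [[346.35270987   0.         272.28028544]
 [  0.         346.35270987 207.13507378]
 [  0.           0.           1.        ]] [[-0.429  0.863  0.266  0.697]
 [-0.903 -0.411 -0.125 -0.069]
 [ 0.001 -0.294  0.956  0.554]
 [ 0.     0.     0.     1.   ]]
```

View pics/w1.png

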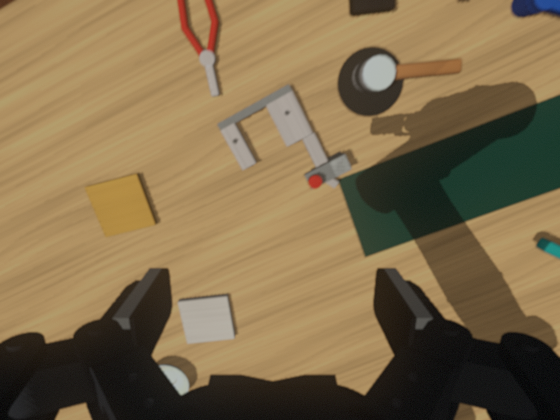

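The wrist view shows the jig at (285,130): fence blocks (238,145) and (288,120), punch (316,181). It also shows the mallet at (378,72) on the pad, brass at (122,205), silver at (207,320), and pliers at (205,50).

```bash
cat > m1.py <<'E'
from h import *
f=np.load('pics/w1.npz');p,d,K,T=f['p'],f['d'],f['K'],f['T']
hsv=cv2.cvtColor(p,cv2.COLOR_RGB2HSV);H,S,V=[hsv[...,i].astype(int) for i in range(3)]
C=cloud(d,K,T)*1000
for n,(u,v) in dict(silver=(207,320),brass=(122,205),head=(380,72),punch=(316,181),block=(288,118),handle=(435,69),pad=(355,90),bench=(240,200),col=(345,162)).items(): print(n,C[v,u].round(0),hsv[v,u])
win=np.zeros_like(S,bool);win[70:200,200:360]=1
m=win&(S<60)&(V>110); 
cv2.imwrite('pics/m1.png',cv2.resize(np.hstack([p[60:210,200:440,::-1],cv2.merge([(m*255).astype(np.uint8)]*3)[60:210,200:440]]),None,fx=1.65,fy=2.5,interpolation=cv2.INTER_NEAREST))
a=np.zeros_like(win);a[140:,:250]=0
br=(H>15)&(H<27)&(S>165)&(np.arange(560)<170)[None]&(np.arange(420)[:,None]<250)&(np.arange(420)[:,None]>160)
print('brass',rect(br,K,T,.012),br.sum())
sv=(S<70)&(V>110)&(np.arange(560)<240)[None]&(np.arange(560)>172)[None]&(np.arange(420)[:,None]<350)&(np.arange(420)[:,None]>285)
print('silver',rect(sv,K,T,.012),sv.sum())
r=((H<8)|(H>172))&(S>150)&(np.arange(420)[:,None]>165)&(np.arange(560)>290)[None]&(np.arange(560)<340)[None]
v,u=np.nonzero(r);print('punch',ray([u.mean(),v.mean()],K,T,.058)*1000,r.sum())
E
python3 m1.py
```

```text
silver [404. 201.  13.] [ 18  26 178]
brass [655. 223.  11.] [ 19 159 176]
head [ 669. -213.   66.] [ 69  10 185]
punch [568. -79.  58.] [  3 197 175]
block [664. -80.  19.] [ 13  24 170]
handle [ 639. -288.   45.] [ 14 154 146]
pad [ 657. -188.    3.] [16 73 59]
bench [577.  47.   0.] [ 18 113 174]
col [ 571. -130.   39.] [ 26  14 143]
brass [610.5 188.9   0.    0.    0. ] 1
silver [404.2 202.9  91.9  92.8  71.2] 2205
punch [[568.55368084 -77.16253589  58.        ]] 134
```

View pics/m1.png

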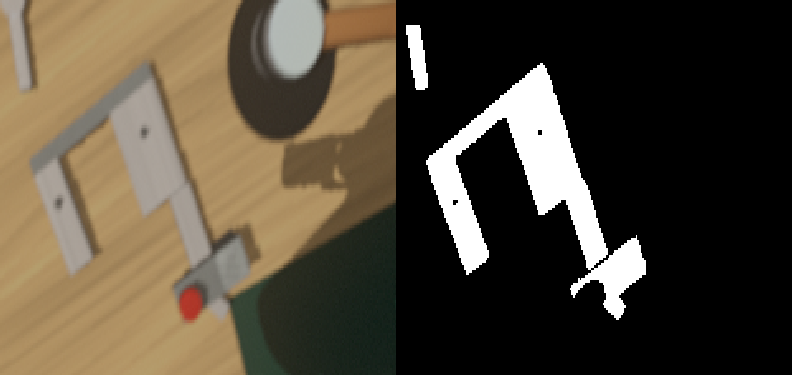

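```bash
cat >> m1.py <<'E'
print('----')
br=(H>15)&(H<27)&(S>138)&(np.arange(560)<170)[None]&(np.arange(420)[:,None]<250)&(np.arange(420)[:,None]>160)
print('brass',rect(br,K,T,.012),br.sum())
g=(H>60)&(H<95)&(V<80)&(S>80);v,u=np.nonzero(g&(np.arange(420)[:,None]<270)&(np.arange(560)>330)[None])
cs=cv2.findContours(m.astype(np.uint8),cv2.RETR_EXTERNAL,cv2.CHAIN_APPROX_NONE)[0]
c=max(cs,key=cv2.contourArea);W=ray(c[:,0],K,T,.018)[:,:2]*1000
o=np.array([628.5,-89.]);yaw=np.radians(2)
R=lambda a:np.array([[np.cos(a),-np.sin(a)],[np.sin(a),np.cos(a)]])
for it in range(4):
    q=(W-o)@R(yaw);x,y=q.T;tol=[12,8,5,4][it]
    E={'x0b':(abs(x)<tol)&(y>84)&(y<101),'x0a':(abs(x)<tol)&(y>4)&(y<23),
       'y26':(abs(y-26)<tol)&(x>8)&(x<55),'y0':(abs(y)<tol)&(x>-40)&(x<-6),'y104':(abs(y-104)<tol)&(x>5)&(x<60)}
    A=[];b=[]
    # small-angle line fit: jig-frame normals
    for k,s in E.items():
        for px,py in q[s]:
            if k[0]=='x': A.append([1,0,-py]);b.append(px-0)
            else: A.append([0,1,px]);b.append(py-int(k[1:]))
    dx,dy,da=np.linalg.lstsq(np.array(A),np.array(b),rcond=None)[0]
    o=o+R(yaw)@[dx,dy];yaw+=da
    print(it,o.round(1),np.degrees(yaw).round(2),{k:(int(s.sum()),(q[s][:,0 if k[0]=='x' else 1].mean()).round(1)) for k,s in E.items()})
print('punch by jig',o+R(yaw)@[-60,12])
# mallet
hd=(S<40)&(V>150)&(np.arange(420)[:,None]<110)&(np.arange(560)>340)[None]&(np.arange(560)<410)[None]
v,u=np.nonzero(hd);print('head',ray([u.mean(),v.mean()],K,T,.064)*1000,hd.sum())
hn=(H>5)&(H<16)&(S>140)&(np.arange(420)[:,None]<100)&(np.arange(560)>395)[None]&(np.arange(560)<470)[None]
print('handle',rect(hn,K,T,.044),hn.sum())
pd=(V<75)&(np.arange(420)[:,None]<125)&(np.arange(560)>325)[None]&(np.arange(560)<410)[None]
c=max(cv2.findContours(pd.astype(np.uint8),0,cv2.CHAIN_APPROX_NONE)[0],key=cv2.contourArea)
w=(ray(c[:,0],K,T,0)[:,:2]*1000)
w=w[np.hypot(*(w-w.mean(0)).T)>42]
print('pad',cv2.fitEllipse(w.astype(np.float32)))
E
python3 m1.py | sed '1,/----/d'
cat > m2.py <<'E'
from h import *
f=np.load('pics/scene0.npz');p=f['p'];i=ctrl.camera_info('scene');K,T=np.array(i['mtx']),np.array(i['pose'])
hsv=cv2.cvtColor(p,cv2.COLOR_RGB2HSV);H,S,V=[hsv[...,i].astype(int) for i in range(3)]
def win(m,u0,u1,v0,v1):
    o=np.zeros_like(m);o[v0:v1,u0:u1]=m[v0:v1,u0:u1];return o
print(hsv[300,262],hsv[155,333],hsv[170,300],hsv[216,393])
print('silver',rect(win(S<70,305,360,135,180),K,T,.012))
print('brass',rect(win((S>165)&(V>60),365,420,195,240),K,T,.012))
pd=win(V<45,222,272,272,318);c=max(cv2.findContours(pd.astype(np.uint8),0,cv2.CHAIN_APPROX_NONE)[0],key=cv2.contourArea)
print('pad hull',cv2.minEnclosingCircle((ray(c[:,0],K,T,0)[:,:2]*1000).astype(np.float32)))
hd=win((S<60)&(V>120),225,265,275,300);v,u=np.nonzero(hd);print('head',hd.sum(),ray([u.mean(),v.mean()],K,T,.064)*1000)
rr=win(((H<8)|(H>172))&(S>150),265,290,222,240);v,u=np.nonzero(rr);print('punch',rr.sum(),ray([u.mean(),v.mean()],K,T,.055)*1000)
E
python3 m2.py; python3 - <<'E'
import cv2
p=cv2.imread('pics/scene0.png')[260:400,110:290];cv2.imwrite('pics/c0.png',cv2.resize(p,None,fx=4,fy=4))
E
```

```text
brass [655.1 223.8  93.8  89.4  78.9] 2968
0 [628.2 -86.5] 2.23 {'x0b': (9, np.float64(-0.4)), 'x0a': (12, np.float64(-0.3)), 'y26': (28, np.float64(28.6)), 'y0': (20, np.float64(2.4)), 'y104': (31, np.float64(106.6))}
1 [628.3 -86.5] 2.24 {'x0b': (10, np.float64(0.1)), 'x0a': (11, np.float64(-0.1)), 'y26': (28, np.float64(26.0)), 'y0': (20, np.float64(0.0)), 'y104': (32, np.float64(104.0))}
2 [628.3 -86.5] 2.24 {'x0b': (10, np.float64(0.1)), 'x0a': (11, np.float64(-0.1)), 'y26': (28, np.float64(26.0)), 'y0': (20, np.float64(0.0)), 'y104': (32, np.float64(104.0))}
3 [628.3 -86.5] 2.24 {'x0b': (10, np.float64(0.1)), 'x0a': (11, np.float64(-0.1)), 'y26': (28, np.float64(26.0)), 'y0': (20, np.float64(0.0)), 'y104': (32, np.float64(104.0))}
punch by jig [567.84640841 -76.87263198]
head [[ 668.84118344 -211.29994639   64.        ]] 872
handle [ 643.6 -280.5   87.5   19.2   70.5] 868
pad ((657.9427490234375, -213.6940155029297), (93.225341796875, 94.71876525878906), 112.65152740478516)
[30 85  9] [ 19  43 129] [ 17 147 120] [ 18 195 118]
silver [404.3 202.7  90.4  93.3  71.6]
brass [655.7 226.9  91.9  94.1  79. ]
pad hull ((656.7205200195312, -213.39056396484375), 50.04808807373047)
head 209 [[ 668.14609454 -209.21540872   64.        ]]
punch 48 [[567.47393426 -75.47624119  55.        ]]
```

View pics/c0.png

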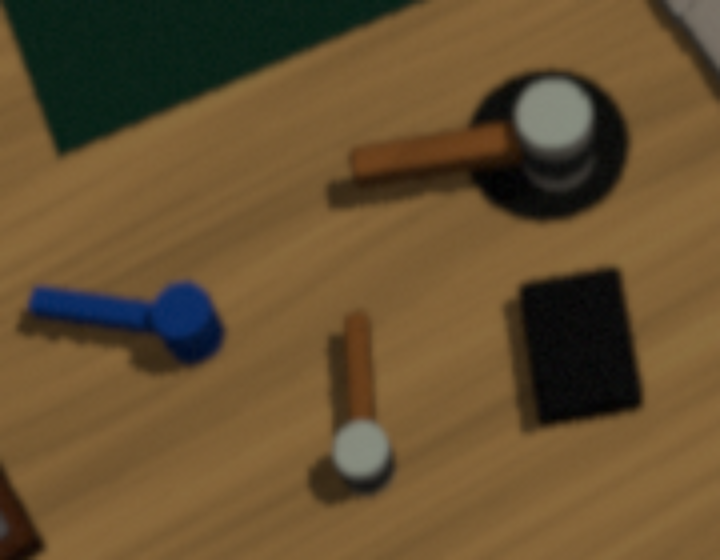

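The crop confirms the right mallet: the one on the pad at crop (553,120) has a visibly larger white head than the other at (362,450). I'm starting with silver.

```bash
python3 -m pendant '{"xyz":[[-1,0.8,-0.9],[-1,0.8,-0.9],[-1,0.8,-0.9],[-1,0.8,-0.9],[-1,0.8,-0.9],[-1,0.8,-0.9],[-1,0.8,-0.9],[-1,0.8,-0.9],[-1,0.8,-0.9],[-1,0.8,-0.9]],"turn":[[0,0,1],[0,0,1],[0,0,1],[0,0,1],[0,0,1],[0,0,1],[0,0,0],[0,0,0],[0,0,0],[0,0,0]],"fingers":[0.45,0.45,0.45,0.45,0.45,0.45,0.45,0.45,0.45,0.45]}' && python3 -m pendant '{"xyz":[[-0.3,0,0],[0,0,0],[0,0,-1],[0,0,-1],[0,0,-1],[0,0,0]],"turn":[[0,0,0],[0,0,0],[0,0,0],[0,0,0],[0,0,0],[0,0,0]],"fingers":[0.45,0.45,0.45,0.45,0.45,0.45]}'
python3 -c "
from h import *
s=ctrl.read_state();print(s['eef_pos'],s['tool_rot'],s['joint_positions'],s['gripper_width'])"
```

```text
clock: 3.9
eef_pos: [0.3265, 0.2052, 0.1405]
tool_rot: [-180.0, -0.0, 2.1]
contact_force: [0.1, 0.6, 0.0]
gripper_width: 0.549
finger_force: 0.0
clock: 4.65
eef_pos: [0.319, 0.2036, 0.0505]
tool_rot: [179.8, 0.1, 2.0]
contact_force: [0.4, 0.2, -0.5]
gripper_width: 0.547
finger_force: 0.0
[0.31902314 0.20361606 0.05054022] [1.79830780e+02 1.10783963e-01 2.03598584e+00] [ 5.75275913e+01  1.31389085e+01 -4.61080761e+01  8.89850294e-03
 -3.09552221e+01  3.45009190e+01] 0.5474281991228829
```

```bash
python3 -m pendant '{"xyz":[[0,0,-0.8],[0,0,-0.6],[0,0,-0.2],[0.4,0,0],[0.4,0,0],[0.4,0,0],[0.4,0,0],[0.4,0,0],[0.4,0,0],[0.4,0,0]],"turn":[[0,0,0],[0,0,0],[0,0,0],[0,0,0],[0,0,0],[0,0,0],[0,0,0],[0,0,0],[0,0,0],[0,0,0]],"fingers":[0.45,0.45,0.45,0.45,0.45,0.45,0.45,0.45,0.45,0.45]}' && python3 -m pendant '{"xyz":[[0.4,0,0],[0.4,0,0],[0.4,0,0],[0.4,0,0],[0.4,0,0],[0.3,0,0],[0.2,0,0],[0,0,0]],"turn":[[0,0,0],[0,0,0],[0,0,0],[0,0,0],[0,0,0],[0,0,0],[0,0,0],[0,0,0]],"fingers":[0.45,0.45,0.45,0.45,0.45,0.45,0.45,0.45]}'
cat > pl.py <<'E'
from h import *
def plates(o=(628.3,-86.5),yaw=2.24,show=True,cams=('scene','side')):
    for n in cams:
        p,d,K,T=look(n)
        hsv=cv2.cvtColor(p,cv2.COLOR_RGB2HSV);H,S,V=[hsv[...,i].astype(int) for i in range(3)]
        C=cloud(d,K,T)*1000
        top=(abs(C[...,2]-12)<7)&(C[...,0]>330)&(C[...,0]<740)&(C[...,1]>-480)&(C[...,1]<300)
        for nm,m in dict(silver=top&(S<75)&(V>85),brass=top&(H>13)&(H<28)&(S>170)).items():
            m=cv2.morphologyEx(m.astype(np.uint8),cv2.MORPH_OPEN,np.ones((3,3)))
            for c in cv2.findContours(m,0,cv2.CHAIN_APPROX_NONE)[0]:
                if cv2.contourArea(c)<200: continue
                w=ray(c[:,0],K,T,.012)[:,:2]*1000
                r=cv2.minAreaRect(w.astype(np.float32))
                t=np.radians(yaw);q=np.array([[np.cos(t),np.sin(t)],[-np.sin(t),np.cos(t)]])@(np.array(r[0])-o)
                print(n,nm,np.round(r[0],1),'size',np.round(r[1],1),'ang',round((r[2]+45)%90-45,1),'jig',q.round(1))
if __name__=='__main__':
    plates()
    s=ctrl.read_state();print(s['clock'],s['eef_pos'].round(4),s['tool_rot'].round(1),s['contact_force'].round(1))
E
python3 pl.py
```

```text
clock: 5.9
eef_pos: [0.4038, 0.205, 0.0033]
tool_rot: [-180.0, -0.0, 2.2]
contact_force: [-1.7, -0.2, 0.1]
gripper_width: 0.549
finger_force: 1.0
clock: 6.9
eef_pos: [0.4787, 0.205, 0.0033]
tool_rot: [-180.0, -0.1, 2.1]
contact_force: [0.3, -1.2, 0.1]
gripper_width: 0.547
finger_force: 0.0
scene silver [536.  221.4] size [92.3 89.5] ang 1.7 jig [-80.2 311.3]
scene brass [654.8 226.2] size [91.9 91.1] ang -11.2 jig [ 38.7 311.4]
side silver [532.6 214.7] size [95.8 85.7] ang -2.7 jig [-83.9 304.7]
side brass [650.4 221. ] size [86.6 87.6] ang -5.9 jig [ 34.1 306.4]
7.0 [0.4782 0.205  0.0034] [-1.8e+02 -1.0e-01  2.1e+00] [-0.4 -0.3  1. ]
```

```bash
python3 -m pendant '{"xyz":[[-0.3,0,1],[0,0,1],[0.27,0.35,0],[0.27,0.35,0],[0.27,0.35,0],[0.27,0.35,0],[0.27,0.35,0],[0.27,0.35,0],[0.27,0.35,0],[0.27,0.35,0]],"turn":[[0,0,0],[0,0,-1],[0,0,-1],[0,0,-1],[0,0,-1],[0,0,-1],[0,0,-1],[0,0,-1],[0,0,-1],[0,0,-1]],"fingers":[0.45,0.45,0.45,0.45,0.45,0.45,0.45,0.45,0.45,0.45]}' && python3 -m pendant '{"xyz":[[0,0,0],[0,0,0],[0,0,0],[0,0,0],[0,0,0],[0,0,0],[0,0,0],[0,0,0],[0,0,0],[0,0,0]],"turn":[[0,0,-1],[0,0,-1],[0,0,-1],[0,0,-1],[0,0,-1],[0,0,-1],[0,0,-1],[0,0,-1],[0,0,-1],[0,0,-1]],"fingers":[0.45,0.45,0.45,0.45,0.45,0.45,0.45,0.45,0.45,0.45]}' && python3 -m pendant '{"xyz":[[0,0,0],[0,0,0],[0,0,-1],[0,0,-0.8],[0,0,-0.2],[0,0,0]],"turn":[[0,0,-0.6],[0,0,0],[0,0,0],[0,0,0],[0,0,0],[0,0,0]],"fingers":[0.45,0.45,0.45,0.45,0.45,0.45]}'
python3 -c "
from h import *
s=ctrl.read_state();print(s['eef_pos'],s['tool_rot'],s['joint_positions'],s['gripper_width'])"
```

```text
clock: 8.25
eef_pos: [0.5338, 0.2893, 0.0634]
tool_rot: [-180.0, -0.0, -39.2]
contact_force: [0.9, 0.2, -0.4]
gripper_width: 0.547
finger_force: 0.0
clock: 9.5
eef_pos: [0.5336, 0.289, 0.0634]
tool_rot: [-180.0, 0.0, -85.1]
contact_force: [-0.3, -0.4, -0.1]
gripper_width: 0.55
finger_force: 0.0
clock: 10.25
eef_pos: [0.5337, 0.2889, 0.0034]
tool_rot: [-180.0, -0.0, -87.7]
contact_force: [0.5, -0.4, 0.2]
gripper_width: 0.553
finger_force: 0.0
[0.53373918 0.28889192 0.00342518] [-1.79989366e+02 -7.22469841e-03 -8.76641946e+01] [ 4.36973605e+01  3.42754624e+01 -1.64037319e+01  1.96480286e-02
 -3.93176003e+01 -4.13767546e+01] 0.5526904191374863
```

```bash
python3 -m pendant '{"xyz":[[0.02,-0.5,0],[0.02,-0.5,0],[0.02,-0.5,0],[0.02,-0.5,0],[0.02,-0.5,0],[0.02,-0.5,0],[0.02,-0.5,0],[0.02,-0.5,0],[0.02,-0.5,0],[0.02,-0.5,0]],"turn":[[0,0,0],[0,0,0],[0,0,0],[0,0,0],[0,0,0],[0,0,0],[0,0,0],[0,0,0],[0,0,0],[0,0,0]],"fingers":[0.45,0.45,0.45,0.45,0.45,0.45,0.45,0.45,0.45,0.45]}' && python3 -m pendant '{"xyz":[[0.02,-0.5,0],[0.02,-0.5,0],[0.02,-0.5,0],[0.02,-0.5,0],[0.02,-0.5,0],[0.02,-0.5,0],[0.02,-0.4,0],[0.02,-0.2,0],[0,0,0]],"turn":[[0,0,0],[0,0,0],[0,0,0],[0,0,0],[0,0,0],[0,0,0],[0,0,0],[0,0,0],[0,0,0]],"fingers":[0.45,0.45,0.45,0.45,0.45,0.45,0.45,0.45,0.45]}'
python3 pl.py
```

```text
clock: 11.5
eef_pos: [0.5395, 0.1377, 0.0032]
tool_rot: [180.0, -0.0, -87.7]
contact_force: [0.2, 3.1, 2.2]
gripper_width: 0.549
finger_force: 1.6
clock: 12.62
eef_pos: [0.5436, 0.0298, 0.0029]
tool_rot: [179.9, -0.0, -87.8]
contact_force: [-0.7, 0.1, -0.1]
gripper_width: 0.55
finger_force: 0.0
scene brass [654.6 226.6] size [92.2 91. ] ang -11.6 jig [ 38.5 311.8]
side silver [540.2 -31.3] size [87.8 92.6] ang 2.2 jig [-85.9  58.6]
side brass [648.6 221.4] size [91.6 87.4] ang -11.2 jig [ 32.3 306.8]
12.725 [0.5437 0.0303 0.0029] [179.9  -0.  -87.7] [-0.4 -0.2 -1. ]
```

```bash
python3 -m pendant '{"xyz":[[0.01,-0.25,0],[0,-0.15,0],[0,0.3,0],[0,0.1,1],[0,0,1],[0,0,1],[-0.35,-0.3,0],[-0.35,-0.3,0],[-0.35,-0.3,0],[-0.35,-0.3,0]],"turn":[[0,0,0],[0,0,0],[0,0,0],[0,0,0],[0,0,1],[0,0,1],[0,0,1],[0,0,1],[0,0,1],[0,0,1]],"fingers":[0.45,0.45,0.45,0.45,0.45,0.45,0.45,0.45,0.45,0.45]}' && python3 -m pendant '{"xyz":[[-0.35,-0.3,0],[-0.35,-0.3,0],[-0.1,-0.35,0],[0,-0.2,0],[0,0,0],[0,0,0],[0,0,0],[0,0,0],[0,0,0],[0,0,0]],"turn":[[0,0,1],[0,0,1],[0,0,1],[0,0,1],[0,0,1],[0,0,1],[0,0,1],[0,0,1],[0,0,1],[0,0,1]],"fingers":[0.45,0.45,0.45,0.45,0.45,0.45,0.45,0.45,0.45,0.45]}' && python3 -m pendant '{"xyz":[[0,0,0],[0,0,0],[0,0,0],[0,0,0],[0,0,0]],"turn":[[0,0,1],[0,0,1],[0,0,1],[0,0,0.6],[0,0,0]],"fingers":[0.45,0.45,0.45,0.45,0.45]}'
python3 pl.py
```

```text
clock: 13.98
eef_pos: [0.5023, -0.0052, 0.0935]
tool_rot: [-180.0, -0.0, -60.0]
contact_force: [-0.4, -0.7, -0.4]
gripper_width: 0.549
finger_force: 0.0
clock: 15.22
eef_pos: [0.4787, -0.0394, 0.0935]
tool_rot: [180.0, -0.0, -14.2]
contact_force: [-0.6, 0.3, 0.1]
gripper_width: 0.546
finger_force: 0.0
clock: 15.85
eef_pos: [0.4787, -0.0394, 0.0934]
tool_rot: [180.0, -0.0, 2.1]
contact_force: [-0.2, 0.0, -0.7]
gripper_width: 0.551
finger_force: 0.0
scene silver [546.1 -38.3] size [91.2 89.4] ang 2.2 jig [-80.3  51.4]
scene brass [654.5 226.3] size [92.1 90.2] ang -11.3 jig [ 38.4 311.5]
side silver [640.9 -63.6] size [122.8  90.1] ang 3.6 jig [13.5 22.4]
side silver [525.  -53.3] size [115.9  66.9] ang -5.2 jig [-101.9   37.2]
side brass [650.4 221. ] size [86.7 87.6] ang -5.9 jig [ 34.1 306.4]
15.95 [ 0.4787 -0.0396  0.0934] [180.   -0.    2.1] [-0.4 -0.1 -0.3]
```

```bash
python3 -m pendant '{"xyz":[[0,0,-1],[0,0,-1],[0,0,-0.8],[0,0,-0.2],[0.3,0.01,0],[0.3,0.01,0],[0.3,0.01,0],[0.3,0.01,0],[0.2,0.01,0],[0.1,0.01,0]],"turn":[[0,0,0],[0,0,0],[0,0,0],[0,0,0],[0,0,0],[0,0,0],[0,0,0],[0,0,0],[0,0,0],[0,0,0]],"fingers":[0.45,0.45,0.45,0.45,0.45,0.45,0.45,0.45,0.45,0.45]}' && python3 -m pendant '{"xyz":[[0.05,0,0],[0.03,0,0],[0.03,0,0],[0,0,0]],"turn":[[0,0,0],[0,0,0],[0,0,0],[0,0,0]],"fingers":[0.45,0.45,0.45,0.45]}'
python3 pl.py
```

```text
clock: 17.2
eef_pos: [0.5229, -0.0382, 0.0032]
tool_rot: [180.0, 0.1, 2.1]
contact_force: [-7.0, 0.7, 5.8]
gripper_width: 0.548
finger_force: 3.3
clock: 17.7
eef_pos: [0.5229, -0.0385, 0.0027]
tool_rot: [180.0, 0.5, 2.1]
contact_force: [-8.7, 1.7, 7.1]
gripper_width: 0.548
finger_force: 4.5
scene silver [583.6 -34.2] size [99.3 98.5] ang 0.1 jig [-42.6  54. ]
scene brass [654.4 226.5] size [91.8 89.9] ang -10.8 jig [ 38.3 311.8]
side silver [616.4 -43. ] size [170.8 132.6] ang 2.7 jig [-10.2  43.9]
side brass [650.4 221. ] size [86.6 87.6] ang -5.9 jig [ 34.1 306.4]
17.8 [ 0.5229 -0.0385  0.0027] [180.    0.5   2.1] [-9.4  1.5  6. ]
```

```bash
python3 -m pendant '{"xyz":[[-0.5,0,0],[0,0,1],[0,0,1],[0,0,1],[0.3,0.5,0],[0.3,0.5,0],[0.3,0.4,0],[0.3,0.4,0],[0.3,0.3,0],[0.3,0.2,0]],"turn":[[0,0,0],[0,0,0],[0,0,-1],[0,0,-1],[0,0,-1],[0,0,-1],[0,0,-1],[0,0,-1],[0,0,-1],[0,0,-1]],"fingers":[0.45,0.45,0.45,0.45,0.45,0.45,0.45,0.45,0.45,0.45]}' && python3 -m pendant '{"xyz":[[0.2,0,0],[0.15,0,0],[0,0,0],[0,0,0],[0,0,0],[0,0,0],[0,0,0],[0,0,0],[0,0,0],[0,0,0]],"turn":[[0,0,-1],[0,0,-1],[0,0,-1],[0,0,-1],[0,0,-1],[0,0,-1],[0,0,-1],[0,0,-1],[0,0,-1],[0,0,-1]],"fingers":[0.45,0.45,0.45,0.45,0.45,0.45,0.45,0.45,0.45,0.45]}' && python3 -m pendant '{"xyz":[[0,0,0],[0,0,0],[0,0,0]],"turn":[[0,0,-1],[0,0,-0.6],[0,0,0]],"fingers":[0.45,0.45,0.45]}'
python3 pl.py
```

```text
clock: 19.05
eef_pos: [0.5671, 0.0319, 0.0936]
tool_rot: [-179.8, -0.1, -34.6]
contact_force: [0.6, -0.3, 0.5]
gripper_width: 0.548
finger_force: 0.0
clock: 20.3
eef_pos: [0.5773, 0.0314, 0.0935]
tool_rot: [-179.8, 0.0, -80.5]
contact_force: [-0.4, 0.1, 0.2]
gripper_width: 0.552
finger_force: 0.0
clock: 20.68
eef_pos: [0.577, 0.0313, 0.0935]
tool_rot: [-179.9, 0.0, -87.7]
contact_force: [0.8, -0.4, 0.6]
gripper_width: 0.552
finger_force: 0.0
scene silver [583.  -23.7] size [86.3 62.4] ang 1.5 jig [-42.9  64.5]
scene brass [655.1 226.4] size [91.7 91.1] ang -11.8 jig [ 39.  311.6]
side silver [616.6 -43.9] size [170.3 128.1] ang 2.4 jig [-10.   43.1]
20.775 [0.5768 0.0312 0.0934] [-179.9    0.   -87.7] [0.3 0.1 0.2]
```

```bash
python3 -m pendant '{"xyz":[[-0.1,0,-1],[0,0,-1],[0,0,-0.8],[0,0,-0.2],[0,-0.2,0],[0,-0.2,0],[0,-0.1,0],[0,-0.1,0],[0,-0.05,0],[0,0,0]],"turn":[[0,0,0],[0,0,0],[0,0,0],[0,0,0],[0,0,0],[0,0,0],[0,0,0],[0,0,0],[0,0,0],[0,0,0]],"fingers":[0.45,0.45,0.45,0.45,0.45,0.45,0.45,0.45,0.45,0.45]}'
```

```text
clock: 22.02
eef_pos: [0.5743, 0.0145, 0.0044]
tool_rot: [-179.8, 0.2, -87.7]
contact_force: [-2.9, 14.2, 3.4]
gripper_width: 0.548
finger_force: 6.8
```

```bash
python3 -m pendant '{"xyz":[[0,0.3,0],[0,0,1],[0,0,1],[0,0,1],[0,0,1],[0,0,1],[0,0,1],[0,0,1],[0,0,1],[0,0,0]],"turn":[[0,0,0],[0,0,0],[0,0,0],[0,0,0],[0,0,-1],[0,0,-1],[0,0,-1],[0,0,-1],[0,0,-0.75],[0,0,0]],"fingers":[0.45,0.45,0.45,0.3,0,0,0,0,0,0]}'
cat > seat.py <<'E'
# seated check from wrist: plate top edges in jig frame
from h import *
import sys
p,d,K,T=look('wrist',sys.argv[1])
s=ctrl.read_state();print(s['eef_pos'],s['tool_rot'])
C=cloud(d,K,T)*1000;o=np.array([628.3,-86.5]);t=np.radians(2.24);R=np.array([[np.cos(t),-np.sin(t)],[np.sin(t),np.cos(t)]])
def J(x,y,z): return np.r_[o+R@[x,y],z]/1000
# overlay of expected seated plate top and fence/stop lines
im=p[:,:,::-1].copy()
for q,c in(([J(-90,0,12),J(0,0,12),J(0,90,12),J(-90,90,12)],(0,255,0)),([J(0,-18,18),J(0,26,18),J(70,26,18),J(70,-18,18)],(255,0,255)),([J(0,80,18),J(0,104,18),J(70,104,18),J(70,80,18)],(255,0,255))):
    cv2.polylines(im,[np.round(proj(q,K,T)).astype(int)],True,c,1)
c=proj(J(-20,45,12),K,T)[0].astype(int);u0,v0=max(c[0]-150,0),max(c[1]-110,0)
cr=np.hstack([p[v0:v0+220,u0:u0+300,::-1],im[v0:v0+220,u0:u0+300]]);cv2.imwrite(f'pics/{sys.argv[1]}c.png',cv2.resize(cr,None,fx=1.33,fy=1.8));print(c)
E
python3 seat.py s1; python3 pl.py
```

```text
clock: 23.28
eef_pos: [0.5746, 0.0203, 0.2462]
tool_rot: [-179.7, 0.2, -109.5]
contact_force: [0.4, 0.1, -0.4]
gripper_width: 1.001
finger_force: 0.0
[0.57354471 0.02030374 0.24418041] [-1.79910575e+02  6.48876570e-02 -1.09480399e+02]
[226 126]
scene silver [581.  -42.3] size [90.8 91.4] ang 2.9 jig [-45.5  46. ]
scene brass [655.2 226. ] size [92.4 91.7] ang -11.0 jig [ 39.1 311.2]
side silver [616.4 -43.4] size [171.6 130.9] ang 3.6 jig [-10.2  43.6]
side brass [650.4 221. ] size [86.6 87.6] ang -5.9 jig [ 34.1 306.4]
23.425 [0.5727 0.0202 0.2423] [ 1.799e+02 -1.000e-01 -1.095e+02] [-0.5 -0.4  0.2]
```

View pics/s1c.png

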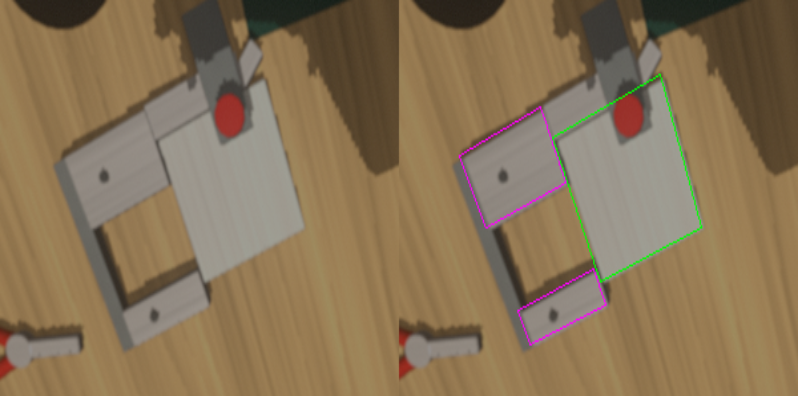

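Overlay agrees: the silver plate sits in the corner (its edges match the seated outline, and the arm and red punch are over it at left crop (230,115)). Next is the mallet.

```bash
python3 -m pendant '{"xyz":[[0.27,-0.91,-0.4],[0.27,-0.91,-0.4],[0.27,-0.91,-0.4],[0.27,-0.91,-0.4],[0.27,-0.91,-0.4],[0.27,-0.91,-0.4],[0.27,-0.91,-0.4],[0.27,-0.91,-0.4],[0.27,-0.91,-0.4],[0,0,0]],"turn":[[0,0,0],[0,0,0],[0,0,0],[0,0,0],[0,0,0],[0,0,0],[0,0,0],[0,0,0],[0,0,0],[0,0,0]],"fingers":[0,0,0,0,0,0,0,0,0,0]}'
python3 - <<'E'
from h import *
import time
p,d,K,T=look('wrist','g1');s=ctrl.read_state();print(s['eef_pos'],s['tool_rot'])
hsv=cv2.cvtColor(p,cv2.COLOR_RGB2HSV);H,S,V=[hsv[...,i].astype(int) for i in range(3)]
C=cloud(d,K,T)*1000
near=(C[...,0]>560)&(C[...,0]<760)&(C[...,1]>-360)&(C[...,1]<-140)
hn=near&(H>4)&(H<17)&(S>130)&(abs(C[...,2]-44)<5)
w=C[hn];print('handle',len(w),w.mean(0),cv2.minAreaRect(w[:,:2].astype(np.float32)),np.median(w[:,2]))
hd=near&(S<60)&(abs(C[...,2]-64)<5);w=C[hd];print('head',len(w),w.mean(0),cv2.minEnclosingCircle(w[:,:2].astype(np.float32)))
E
```

```text
clock: 24.68
eef_pos: [0.6448, -0.2267, 0.1317]
tool_rot: [179.7, -0.1, -109.6]
contact_force: [-0.1, -0.2, -0.0]
gripper_width: 1.0
finger_force: 0.0
[ 0.64516577 -0.22580581  0.13289827] [ 1.79757695e+02 -4.72098098e-02 -1.09568216e+02]
handle 4153 [ 641.95691438 -280.50311297   44.38251237] ((643.46875, -277.0385437011719), (96.15864562988281, 19.942529678344727), 69.9401626586914) 44.49750507367939
head 3155 [ 667.25991511 -211.15589931   64.49375349] ((667.8604125976562, -209.54629516601562), 22.21239471435547)
```

View pics/g1.png

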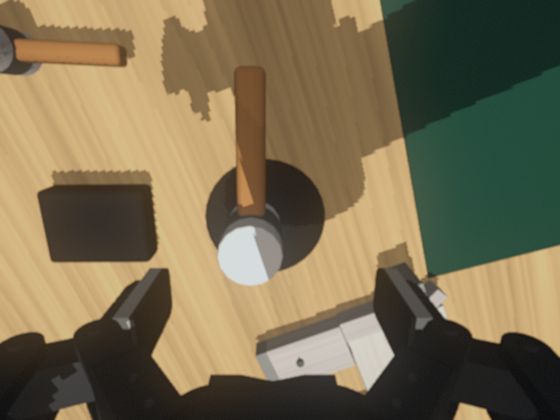

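The view shows the mallet head at (250,255) with its handle running up to (250,70), clear of the fingers. It measures as handle top at 44 mm and head top at 64 mm, so I'm going to the grip point.

```bash
python3 -m pendant '{"xyz":[[0.22,-0.92,0],[0,0,-1],[0,0,-1],[0,0,-0.9],[0,0,-0.7],[0,0,-0.4],[0,0,0],[0,0,0],[0,0,0],[0,0,0]],"turn":[[0,0,0],[0,0,0],[0,0,0],[0,0,0],[0,0,0],[0,0,0],[0,0,0],[0,0,0],[0,0,0],[0,0,0]],"fingers":[0,0,0,0,0,0,0.5,0.8,0.9,0.9]}' 90 && python3 -m pendant '{"xyz":[[0,0,0],[0,0,0],[0,0,0]],"turn":[[0,0,0],[0,0,0],[0,0,0]],"fingers":[0.95,0.95,0.95]}' 90
```

```text
clock: 25.98
eef_pos: [0.6531, -0.2528, 0.0165]
tool_rot: [-180.0, 0.0, -109.5]
contact_force: [-2.4, 1.2, 2.9]
gripper_width: 0.212
finger_force: 87.2
clock: 26.35
eef_pos: [0.6531, -0.2529, 0.0165]
tool_rot: [-180.0, -0.0, -109.5]
contact_force: [-2.1, 1.2, 5.6]
gripper_width: 0.212
finger_force: 87.5
```

```bash
python3 -m pendant '{"xyz":[[0,0,0.5],[0,0,1],[0,0,1],[-0.48,0.64,0],[-0.48,0.64,0],[-0.48,0.64,0],[-0.48,0.64,0],[-0.48,0.64,0],[-0.48,0.64,0],[-0.45,0.61,0]],"turn":[[0,0,0],[0,0,0],[0,0,0],[0,0,0],[0,0,0],[0,0,0],[0,0,0],[0,0,0],[0,0,0],[0,0,0]],"fingers":[0.95,0.95,0.95,0.95,0.95,0.95,0.95,0.95,0.95,0.95]}' 100 && python3 -m pendant '{"xyz":[[0,0,0],[0,0,0]],"turn":[[0,0,0],[0,0,0]],"fingers":[0.95,0.95]}'
python3 - <<'E'
from h import *
s=ctrl.read_state();print(s['eef_pos'],s['contact_force'])
for n in('scene','wrist'):
    p,d,K,T=look(n,n+'h1');C=cloud(d,K,T)*1000
    hsv=cv2.cvtColor(p,cv2.COLOR_RGB2HSV);H,S,V=[hsv[...,i].astype(int) for i in range(3)]
    m=(C[...,2]>125)&(C[...,2]<150)&(S<60)&(V>110)&(abs(C[...,0]-568)<50)&(abs(C[...,1]+76)<50)
    w=C[m];
    if len(w): print(n,len(w),w.mean(0),np.median(w[:,2]),cv2.minEnclosingCircle(w[:,:2].astype(np.float32)), np.linalg.lstsq(np.c_[w[:,:2]-w[:,:2].mean(0),np.ones(len(w))],w[:,2],rcond=None)[0])
E
```

```text
clock: 27.6
eef_pos: [0.5522, -0.1187, 0.0901]
tool_rot: [180.0, 0.0, -109.5]
contact_force: [0.1, 0.9, -3.3]
gripper_width: 0.214
finger_force: 97.7
clock: 27.85
eef_pos: [0.5536, -0.1195, 0.0905]
tool_rot: [-180.0, 0.0, -109.5]
contact_force: [-0.4, -0.4, -3.7]
gripper_width: 0.215
finger_force: 97.7
[ 0.55355449 -0.11950016  0.09047856] [-0.44661719 -0.43175153 -3.70710808]
scene 213 [569.81290696 -75.69687197 137.42584827] 137.5484469344084 ((569.4539794921875, -75.65403747558594), 21.439285278320312) [4.64892152e-02 2.06015263e-02 1.37425848e+02]
wrist 307 [ 559.50359962 -102.47166288  127.21928897] 127.07743421524643 ((554.2880859375, -112.29193115234375), 21.392812728881836) [ 6.84577502e-02 -1.18846537e-01  1.27219289e+02]
```

```bash
python3 -m pendant '{"xyz":[[0,0,-0.4],[0,0,-0.13],[0,0,-0.1],[0,0,-0.1],[0,0,0]],"turn":[[0,0,0],[0,0,0],[0,0,0],[0,0,0],[0,0,0]],"fingers":[0.95,0.95,0.95,0.95,0.95]}' && python3 -m pendant '{"xyz":[[0,0,-0.07],[0,0,0]],"turn":[[0,0,0],[0,0,0]],"fingers":[0.95,0.95]}'&& python3 -m pendant '{"xyz":[[0,0,-0.07],[0,0,0]],"turn":[[0,0,0],[0,0,0]],"fingers":[0.95,0.95]}'
python3 - <<'E'
from h import *
p,d,K,T=look('scene');C=cloud(d,K,T)*1000
hsv=cv2.cvtColor(p,cv2.COLOR_RGB2HSV);S,V=hsv[...,1].astype(int),hsv[...,2].astype(int)
m=(C[...,2]>100)&(C[...,2]<130)&(S<60)&(V>110)&(abs(C[...,0]-568)<40)&(abs(C[...,1]+76)<40);w=C[m];print(len(w),np.median(w[:,2]),w.mean(0))
E
```

```text
clock: 28.58
eef_pos: [0.5526, -0.1196, 0.0686]
tool_rot: [180.0, -0.0, -109.5]
contact_force: [-2.9, -1.4, 2.3]
gripper_width: 0.215
finger_force: 98.5
clock: 28.82
eef_pos: [0.5531, -0.1195, 0.0666]
tool_rot: [-180.0, -0.0, -109.5]
contact_force: [-2.7, -1.9, 4.4]
gripper_width: 0.215
finger_force: 98.7
clock: 29.08
eef_pos: [0.5532, -0.1197, 0.0661]
tool_rot: [-180.0, -0.0, -109.4]
contact_force: [-6.6, -1.4, 11.9]
gripper_width: 0.216
finger_force: 100.4
204 113.50670849812528 [569.0155098  -76.16275065 113.37600923]
```

```bash
python3 -m pendant '{"xyz":[[0,0,-0.06],[0,0,0],[0,0,0.5],[0,0,0.6]],"turn":[[0,0,0],[0,0,0],[0,0,0],[0,0,0]],"fingers":[0.95,0.95,0.95,0.95]}' 
python3 - <<'E'
from h import *
p,d,K,T=look('wrist','k');C=cloud(d,K,T)*1000
s=ctrl.read_state();print(s['eef_pos'],s['contact_force'])
p,d,K,T=look('scene');C=cloud(d,K,T)*1000
hsv=cv2.cvtColor(p,cv2.COLOR_RGB2HSV);S,V=hsv[...,1].astype(int),hsv[...,2].astype(int)
m=(C[...,2]>125)&(C[...,2]<170)&(S<60)&(V>110)&(abs(C[...,0]-568)<40)&(abs(C[...,1]+76)<40);w=C[m];print(len(w),np.median(w[:,2]),w.mean(0),cv2.minEnclosingCircle(w[:,:2].astype(np.float32)))
E
```

```text
clock: 29.62
eef_pos: [0.5534, -0.1188, 0.0951]
tool_rot: [-180.0, 0.1, -109.5]
contact_force: [-0.2, 0.7, -3.5]
gripper_width: 0.217
finger_force: 97.8
[ 0.55520285 -0.11890002  0.09781983] [-0.11682507 -0.62706803 -1.4601538 ]
216 145.3146837680146 [570.87819891 -76.00097141 145.29839414] ((570.7097778320312, -75.65486145019531), 21.55980682373047)
```

```bash
python3 -m pendant '{"xyz":[[0.42,-0.66,0],[0.42,-0.66,0],[0.42,-0.66,0],[0.42,-0.66,0],[0.42,-0.66,0],[0.42,-0.66,0],[0.4,-0.65,0],[0,0,-0.9],[0,0,-0.9],[0,0,-0.6]],"turn":[[0,0,0],[0,0,0],[0,0,0],[0,0,0],[0,0,0],[0,0,0],[0,0,0],[0,0,0],[0,0,0],[0,0,0]],"fingers":[0.95,0.95,0.95,0.95,0.95,0.95,0.95,0.95,0.95,0.95]}' && python3 -m pendant '{"xyz":[[0,0,-0.15],[0,0,0]],"turn":[[0,0,0],[0,0,0]],"fingers":[0.95,0.95]}'
```

```text
clock: 30.98
eef_pos: [0.6397, -0.257, 0.02]
tool_rot: [179.8, 0.0, -109.5]
contact_force: [-0.2, 0.6, -3.2]
gripper_width: 0.215
finger_force: 97.8
clock: 31.22
eef_pos: [0.6412, -0.2575, 0.019]
tool_rot: [-180.0, 0.0, -109.5]
contact_force: [1.0, 0.2, -2.7]
gripper_width: 0.216
finger_force: 97.8
```

```bash
python3 -m pendant '{"xyz":[[0,0,-0.08],[0,0,0],[0,0,0],[0,0,0],[0,0,1],[0,0,1],[0,0,1],[0,0,0.8],[0,1,0],[0,1,0]],"turn":[[0,0,0],[0,0,0],[0,0,0],[0,0,0],[0,0,0],[0,0,0],[0,0,0],[0,0,0],[0,0,1],[0,0,1]],"fingers":[0.95,0.5,0,0,0,0,0,0,0.5,1]}' && python3 -m pendant '{"xyz":[[0.1,1,0],[0.1,1,0],[0.1,1,0],[0,1,0],[0,1,0],[0,0.3,0],[0,0,0]],"turn":[[0,0,1],[0,0,1],[0,0,0.75],[0,0,0],[0,0,0],[0,0,0],[0,0,0]],"fingers":[1,1,1,1,1,1,1]}'
python3 - <<'E'
from h import *
s=ctrl.read_state();print(s['eef_pos'],s['tool_rot'],s['gripper_width'])
p,d,K,T=look('scene','sc2');C=cloud(d,K,T)*1000
hsv=cv2.cvtColor(p,cv2.COLOR_RGB2HSV);S,V=hsv[...,1].astype(int),hsv[...,2].astype(int)
m=(C[...,2]>55)&(C[...,2]<72)&(S<60)&(V>90)&(abs(C[...,0]-658)<60)&(abs(C[...,1]+213)<60);w=C[m];print('head',len(w),w.mean(0),cv2.minEnclosingCircle(w[:,:2].astype(np.float32)))
import pl;pl.plates(cams=('scene',))
E
```

```text
clock: 32.48
eef_pos: [0.6408, -0.1973, 0.1314]
tool_rot: [-179.9, 0.0, -100.2]
contact_force: [0.2, -0.5, -0.4]
gripper_width: 0.605
finger_force: 0.0
clock: 33.35
eef_pos: [0.6498, -0.0383, 0.1308]
tool_rot: [-180.0, -0.0, -87.7]
contact_force: [0.4, -0.7, 0.1]
gripper_width: -0.001
finger_force: 0.0
[ 0.64978312 -0.03831214  0.13081522] [-1.79972419e+02 -3.24146192e-03 -8.76593048e+01] -0.0013768109393763716
head 224 [ 660.10377379 -215.34540244   63.66056534] ((658.401611328125, -215.2071533203125), 22.07036590576172)
scene silver [615.4 -42.5] size [40.7 93.2] ang 18.6 jig [-11.2  44.5]
scene brass [686.3 244.7] size [90.8 90.8] ang -11.2 jig [ 70.9 328.6]
```

Brass has been knocked to (686,245), and I'll re-measure it later. Now I'm sliding silver out.

```bash
python3 -m pendant '{"xyz":[[0,0,-1],[0,0,-1],[0,0,-1],[0,0,-0.9],[0,0,-0.3],[-0.3,0,0],[-0.4,-0.02,0],[-0.4,-0.02,0],[-0.4,-0.02,0],[-0.4,-0.02,0]],"turn":[[0,0,0],[0,0,0],[0,0,0],[0,0,0],[0,0,0],[0,0,0],[0,0,0],[0,0,0],[0,0,0],[0,0,0]],"fingers":[1,1,1,1,1,1,1,1,1,1]}' && python3 -m pendant '{"xyz":[[-0.4,-0.02,0],[-0.4,-0.02,0],[-0.4,-0.02,0],[-0.4,-0.02,0],[-0.4,-0.02,0],[-0.3,-0.02,0],[-0.2,0,0],[0,0,0]],"turn":[[0,0,0],[0,0,0],[0,0,0],[0,0,0],[0,0,0],[0,0,0],[0,0,0],[0,0,0]],"fingers":[1,1,1,1,1,1,1,1]}'
python3 pl.py
```

```text
clock: 34.7
eef_pos: [0.5936, -0.0407, 0.0059]
tool_rot: [-179.7, 0.0, -87.7]
contact_force: [3.8, 0.5, 2.5]
gripper_width: -0.003
finger_force: 1.6
clock: 35.7
eef_pos: [0.5183, -0.0444, 0.0056]
tool_rot: [-179.8, 0.0, -87.7]
contact_force: [2.7, 0.8, 7.4]
gripper_width: -0.002
finger_force: 4.3
scene brass [686. 244.] size [92.1 90.7] ang -10.9 jig [ 70.6 327.9]
side silver [464.8 -50.5] size [88.5 91. ] ang 1.6 jig [-161.9   42.3]
side brass [680.2 239.5] size [93.2 83.6] ang -8.9 jig [ 64.6 323.7]
35.8 [ 0.5183 -0.0444  0.0055] [-179.9    0.   -87.7] [3.4 1.3 8.8]
```

```bash
python3 -m pendant '{"xyz":[[-0.3,-0.01,0],[0.3,0,0],[0,0,1],[-0.2,0.3,0.5],[-0.5,0.5,0],[-0.5,0.5,0],[-0.5,0.5,0],[-0.4,0.4,0],[0,0,0],[0,0,0]],"turn":[[0,0,0],[0,0,0],[0,0,0],[0,0,0],[0,0,0],[0,0,0],[0,0,0],[0,0,0],[0,0,0],[0,0,0]],"fingers":[1,1,1,0.45,0.45,0.45,0.45,0.45,0.45,0.45]}'; python3 pl.py
```

```text
clock: 37.05
eef_pos: [0.4547, 0.0211, 0.0494]
tool_rot: [180.0, -0.0, -87.7]
contact_force: [0.3, -0.5, -0.1]
gripper_width: 0.547
finger_force: 0.0
scene brass [685.7 244.6] size [91.3 91.4] ang -12.2 jig [ 70.3 328.6]
side silver [456.  -51.2] size [88.5 92.3] ang 1.6 jig [-170.8   42. ]
side silver [640.7 -58.5] size [125.3  99.1] ang 4.0 jig [13.5 27.5]
side brass [680.3 239.7] size [92.7 83.6] ang -8.9 jig [ 64.7 323.9]
37.15 [0.4549 0.0209 0.0494] [180.   -0.  -87.7] [-0.4  0.2 -0.2]
```

```bash
python3 -m pendant '{"xyz":[[0.13,0,-0.8],[0,0,-0.6],[0,0,-0.15],[-0.02,-0.5,0],[-0.02,-0.5,0],[-0.02,-0.5,0],[-0.02,-0.5,0],[-0.02,-0.5,0],[-0.02,-0.5,0],[-0.02,-0.5,0]],"turn":[[0,0,0],[0,0,0],[0,0,0],[0,0,0],[0,0,0],[0,0,0],[0,0,0],[0,0,0],[0,0,0],[0,0,0]],"fingers":[0.45,0.45,0.45,0.45,0.45,0.45,0.45,0.45,0.45,0.45]}' && python3 -m pendant '{"xyz":[[-0.02,-0.5,0],[-0.02,-0.5,0],[-0.02,-0.5,0],[-0.02,-0.5,0],[-0.02,-0.5,0],[-0.02,-0.5,0],[-0.02,-0.5,0],[-0.02,-0.5,0],[-0.02,-0.5,0],[-0.02,-0.5,0]],"turn":[[0,0,0],[0,0,0],[0,0,0],[0,0,0],[0,0,0],[0,0,0],[0,0,0],[0,0,0],[0,0,0],[0,0,0]],"fingers":[0.45,0.45,0.45,0.45,0.45,0.45,0.45,0.45,0.45,0.45]}' && python3 -m pendant '{"xyz":[[-0.02,-0.5,0],[-0.02,-0.5,0],[-0.02,-0.5,0],[-0.02,-0.5,0],[-0.02,-0.5,0],[0,-0.4,0],[0,-0.2,0],[0,0,0],[0,0.4,0],[0,0,1]],"turn":[[0,0,0],[0,0,0],[0,0,0],[0,0,0],[0,0,0],[0,0,0],[0,0,0],[0,0,0],[0,0,0],[0,0,0]],"fingers":[0.45,0.45,0.45,0.45,0.45,0.45,0.45,0.45,0.45,0.45]}'; python3 pl.py
python3 -c "
from h import *
for n in ('scene','side'):look(n,n+'3')
a=cv2.imread('pics/scene3.png');cv2.imwrite('pics/v3.png',a)"
```

```text
clock: 38.4
eef_pos: [0.4547, -0.0848, 0.0032]
tool_rot: [-180.0, 0.0, -87.7]
contact_force: [-0.4, 3.2, 3.3]
gripper_width: 0.552
finger_force: 1.5
clock: 39.65
eef_pos: [0.4481, -0.2349, 0.003]
tool_rot: [180.0, 0.0, -87.7]
contact_force: [-0.5, 3.5, 1.7]
gripper_width: 0.547
finger_force: 1.4
clock: 40.9
eef_pos: [0.4432, -0.3129, 0.0311]
tool_rot: [179.7, 0.2, -87.7]
contact_force: [0.1, -0.4, -0.4]
gripper_width: 0.548
finger_force: 0.0
scene brass [686.3 243.9] size [91.7 92.1] ang -11.3 jig [ 70.8 327.8]
side silver [ 443.3 -387.3] size [88.7 90.6] ang 2.6 jig [-196.6 -293.3]
side brass [680.3 239.7] size [92.7 83.6] ang -8.9 jig [ 64.7 323.9]
41.0 [ 0.4473 -0.3147  0.0355] [-1.797e+02 -1.000e-01 -8.760e+01] [ 0.2  0.9 -0.2]
```

View pics/v3.png

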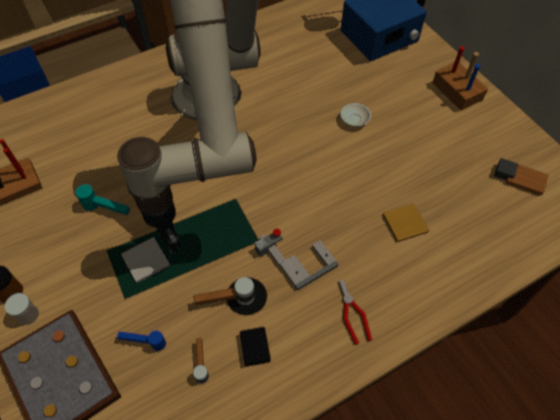

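Silver lies fully on the mat at (145,258). Brass is now at (405,222) and is next.

```bash
python3 -m pendant '{"xyz":[[0,0,1],[0,0,1],[0,0,1],[0.55,0.98,0],[0.55,0.98,0],[0.55,0.98,0],[0.55,0.98,0],[0.55,0.98,0],[0.55,0.98,0],[0.55,0.98,0]],"turn":[[0,0,0],[0,0,0],[0,0,1],[0,0,1],[0,0,1],[0,0,1],[0,0,1],[0,0,1],[0,0,1],[0,0,1]],"fingers":[0.45,0.45,0.45,0.45,0.45,0.45,0.45,0.45,0.45,0.45]}' && python3 -m pendant '{"xyz":[[0.55,0.98,0],[0.55,0.98,0],[0.55,0.98,0],[0.55,0.98,0],[0.55,0.98,0],[0.55,0.98,0],[0.55,0.98,0],[0.55,0.98,0],[0.55,0.98,0],[0.55,0.98,0]],"turn":[[0,0,1],[0,0,1],[0,0,1],[0,0,1],[0,0,1],[0,0,1],[0,0,1],[0,0,1],[0,0,1],[0,0,1]],"fingers":[0.45,0.45,0.45,0.45,0.45,0.45,0.45,0.45,0.45,0.45]}' && python3 -m pendant '{"xyz":[[0.55,0.98,0],[0.55,0.98,0],[0,0,0],[0,0,0]],"turn":[[0,0,1],[0,0,0.6],[0,0,0],[0,0,0]],"fingers":[0.45,0.45,0.45,0.45]}'
python3 pl.py
```

```text
clock: 42.35
eef_pos: [0.5605, -0.1076, 0.1218]
tool_rot: [179.9, 0.1, -50.9]
contact_force: [0.8, 0.2, -0.7]
gripper_width: 0.547
finger_force: 0.0
clock: 43.6
eef_pos: [0.7254, 0.1861, 0.1211]
tool_rot: [179.9, 0.1, -5.0]
contact_force: [-0.2, -1.0, 0.2]
gripper_width: 0.547
finger_force: 0.0
clock: 44.1
eef_pos: [0.7579, 0.2435, 0.1213]
tool_rot: [179.9, 0.2, 2.1]
contact_force: [-0.1, -0.8, 0.8]
gripper_width: 0.551
finger_force: 0.0
scene silver [ 446.8 -383.3] size [91.5 89.2] ang 2.2 jig [-193.  -289.5]
scene brass [685.8 242.9] size [92.4 91.8] ang -12.4 jig [ 70.4 326.9]
side silver [ 442.8 -387.6] size [89.7 93.3] ang 2.4 jig [-197.1 -293.6]
side silver [641.7 -75. ] size [122.7  64.9] ang 3.4 jig [13.8 11. ]
side brass [680.2 239.6] size [93.4 83.6] ang -8.9 jig [ 64.6 323.8]
44.2 [0.7583 0.2428 0.1226] [1.8e+02 1.0e-01 2.1e+00] [-0.2  0.2 -0.6]
```

```bash
python3 -m pendant '{"xyz":[[0.2,0,-1],[0,0,-1],[0,0,-1],[0,0,-0.8],[0,0,-0.15],[-0.4,0,0],[-0.4,0,0],[-0.4,0,0],[-0.4,0,0],[-0.4,0,0]],"turn":[[0,0,0],[0,0,0],[0,0,0],[0,0,0],[0,0,0],[0,0,0],[0,0,0],[0,0,0],[0,0,0],[0,0,0]],"fingers":[0.45,0.45,0.45,0.45,0.45,0.45,0.45,0.45,0.45,0.45]}' && python3 -m pendant '{"xyz":[[-0.4,0,0],[-0.4,0,0],[-0.4,0,0],[-0.4,0,0],[-0.4,0,0],[-0.4,0,0],[-0.3,0,0],[-0.1,0,0],[0,0,0]],"turn":[[0,0,0],[0,0,0],[0,0,0],[0,0,0],[0,0,0],[0,0,0],[0,0,0],[0,0,0],[0,0,0]],"fingers":[0.45,0.45,0.45,0.45,0.45,0.45,0.45,0.45,0.45]}'; python3 pl.py
```

```text
clock: 45.45
eef_pos: [0.708, 0.2447, 0.0081]
tool_rot: [-179.8, -0.5, 2.2]
contact_force: [5.0, 0.3, 2.0]
gripper_width: 0.548
finger_force: 2.7
clock: 46.58
eef_pos: [0.6239, 0.2449, 0.0078]
tool_rot: [-179.8, -0.4, 2.2]
contact_force: [5.1, -0.1, 5.8]
gripper_width: 0.55
finger_force: 3.6
scene silver [ 446.8 -383.3] size [91.5 89.2] ang 2.2 jig [-193.  -289.5]
scene brass [571.3 238. ] size [91.7 92.9] ang 1.9 jig [-44.3 326.5]
side silver [ 442.8 -387.2] size [89.7 92.6] ang 2.4 jig [-197.1 -293.2]
side brass [565.8 233. ] size [86.1 91.1] ang 1.2 jig [-50.  321.7]
46.675 [0.6239 0.2449 0.0078] [-179.8   -0.4    2.2] [4.5 0.1 5.2]
```

```bash
python3 -m pendant '{"xyz":[[-0.2,0,-0.06],[0,0,0],[0.3,0,0],[0,0,1],[0,0,1],[-0.3,0.33,0],[-0.3,0.33,0],[-0.3,0.33,0],[-0.3,0.33,0],[-0.3,0.33,0]],"turn":[[0,0,0],[0,0,0],[0,0,0],[0,0,-1],[0,0,-1],[0,0,-1],[0,0,-1],[0,0,-1],[0,0,-1],[0,0,-1]],"fingers":[0.45,0.45,0.45,0.45,0.45,0.45,0.45,0.45,0.45,0.45]}' && python3 -m pendant '{"xyz":[[-0.3,0.33,0],[-0.3,0,0],[0,0,0],[0,0,0],[0,0,0],[0,0,0],[0,0,0],[0,0,0],[0,0,0],[0,0,0]],"turn":[[0,0,-1],[0,0,-1],[0,0,-1],[0,0,-1],[0,0,-1],[0,0,-1],[0,0,-1],[0,0,-1],[0,0,-1],[0,0,-1]],"fingers":[0.45,0.45,0.45,0.45,0.45,0.45,0.45,0.45,0.45,0.45]}' && python3 -m pendant '{"xyz":[[0,0,0],[0,0,0],[0,0,0],[0,0,0]],"turn":[[0,0,-1],[0,0,-1],[0,0,-0.6],[0,0,0]],"fingers":[0.45,0.45,0.45,0.45]}'; python3 pl.py
```

```text
clock: 47.92
eef_pos: [0.5771, 0.2924, 0.062]
tool_rot: [179.8, 0.1, -30.2]
contact_force: [0.3, -0.3, 0.3]
gripper_width: 0.55
finger_force: 0.0
clock: 49.18
eef_pos: [0.5594, 0.302, 0.062]
tool_rot: [179.8, -0.1, -76.0]
contact_force: [-0.3, -0.1, -1.3]
gripper_width: 0.547
finger_force: 0.0
clock: 49.68
eef_pos: [0.5597, 0.3022, 0.0621]
tool_rot: [179.8, -0.1, -87.7]
contact_force: [-0.1, -0.3, -0.2]
gripper_width: 0.549
finger_force: 0.0
scene silver [ 446.7 -383.3] size [91.1 89.2] ang 1.8 jig [-193.  -289.5]
scene brass [569.  238.2] size [92.  91.7] ang 1.8 jig [-46.6 326.8]
side silver [ 443.  -387.5] size [89.7 93.6] ang 2.1 jig [-197.  -293.6]
side silver [641.2 -81.4] size [123.6  55. ] ang 5.6 jig [13.1  4.6]
side brass [564.  231.5] size [83.9 90.7] ang 0.9 jig [-51.8 320.3]
49.775 [0.5602 0.3026 0.0623] [ 1.799e+02 -1.000e-01 -8.770e+01] [ 0.2 -0.2 -0.8]
```

```bash
python3 -m pendant '{"xyz":[[0.17,0,-1],[0,0,-0.8],[0,0,-0.2],[0,-0.5,0],[0,-0.5,0],[0,-0.5,0],[0.01,-0.5,0],[0,-0.5,0],[0,-0.5,0],[0.01,-0.5,0]],"turn":[[0,0,0],[0,0,0],[0,0,0],[0,0,0],[0,0,0],[0,0,0],[0,0,0],[0,0,0],[0,0,0],[0,0,0]],"fingers":[0.45,0.45,0.45,0.45,0.45,0.45,0.45,0.45,0.45,0.45]}' && python3 -m pendant '{"xyz":[[0,-0.5,0],[0.01,-0.5,0],[0,-0.5,0],[0.01,-0.5,0],[0,-0.5,0],[0.01,-0.5,0],[0,-0.5,0],[0.01,-0.5,0],[0,-0.3,0],[0,0,0]],"turn":[[0,0,0],[0,0,0],[0,0,0],[0,0,0],[0,0,0],[0,0,0],[0,0,0],[0,0,0],[0,0,0],[0,0,0]],"fingers":[0.45,0.45,0.45,0.45,0.45,0.45,0.45,0.45,0.45,0.45]}'; python3 pl.py
```

```text
clock: 51.02
eef_pos: [0.5675, 0.1979, 0.0036]
tool_rot: [-179.9, 0.1, -87.7]
contact_force: [0.2, 5.5, 1.7]
gripper_width: 0.55
finger_force: 2.7
clock: 52.28
eef_pos: [0.567, 0.0676, 0.0028]
tool_rot: [179.9, -0.1, -87.8]
contact_force: [-0.5, -0.5, -0.2]
gripper_width: 0.55
finger_force: 0.0
scene silver [ 446.5 -383.3] size [91.  89.3] ang 2.3 jig [-193.2 -289.5]
scene brass [571.2  11.3] size [92.4 92.1] ang 2.3 jig [-53.2 100. ]
side silver [ 442.8 -387.5] size [89.7 93.2] ang 2.4 jig [-197.1 -293.6]
52.375 [0.5665 0.0679 0.0022] [ 1.798e+02 -1.000e-01 -8.780e+01] [ 0.7  0.1 -0.8]
```

```bash
python3 -m pendant '{"xyz":[[0.02,-0.5,0],[0.02,-0.5,0],[0.02,-0.4,0],[0,-0.2,0],[0,-0.1,0],[0,0.33,0],[0,0,1],[0,0,1],[-0.1,0,1],[-0.4,-0.1,0]],"turn":[[0,0,0],[0,0,0],[0,0,0],[0,0,0],[0,0,0],[0,0,0],[0,0,0],[0,0,1],[0,0,1],[0,0,1]],"fingers":[0.45,0.45,0.45,0.45,0.45,0.45,0.45,0.45,0.45,0.45]}' && python3 -m pendant '{"xyz":[[-0.4,-0.2,0],[-0.4,-0.3,0],[-0.4,-0.4,0],[-0.3,-0.4,0],[-0.1,-0.4,0],[0,-0.4,0],[0,-0.1,0],[0,0,0],[0,0,0],[0,0,0]],"turn":[[0,0,1],[0,0,1],[0,0,1],[0,0,1],[0,0,1],[0,0,1],[0,0,1],[0,0,1],[0,0,1],[0,0,1]],"fingers":[0.45,0.45,0.45,0.45,0.45,0.45,0.45,0.45,0.45,0.45]}' && python3 -m pendant '{"xyz":[[0,0,0],[0,0,0],[0,0,0],[0,0,0],[0,0,0],[0,0,0],[0,0,0],[0,0,0]],"turn":[[0,0,1],[0,0,1],[0,0,1],[0,0,1],[0,0,1],[0,0,1],[0,0,0.6],[0,0,0]],"fingers":[0.45,0.45,0.45,0.45,0.45,0.45,0.45,0.45]}'; python3 pl.py
```

```text
clock: 53.62
eef_pos: [0.5567, 0.026, 0.0958]
tool_rot: [-179.6, -0.1, -73.7]
contact_force: [0.4, -0.4, -0.4]
gripper_width: 0.551
finger_force: 0.0
clock: 54.88
eef_pos: [0.5066, -0.0407, 0.0931]
tool_rot: [180.0, -0.0, -27.9]
contact_force: [0.5, 0.5, -0.4]
gripper_width: 0.549
finger_force: 0.0
clock: 55.88
eef_pos: [0.5066, -0.0407, 0.093]
tool_rot: [180.0, -0.0, 2.1]
contact_force: [-1.1, -0.5, -0.1]
gripper_width: 0.552
finger_force: 0.0
scene silver [ 446.6 -383.5] size [91.  89.5] ang 2.2 jig [-193.2 -289.6]
scene brass [573.7 -37.7] size [91.8 87.6] ang 1.9 jig [-52.6  50.9]
side silver [ 442.9 -387.6] size [89.7 93.6] ang 2.2 jig [-197.  -293.6]
side silver [643.  -83.4] size [120.2  54.2] ang 6.4 jig [14.8  2.5]
55.975 [ 0.5066 -0.0407  0.0929] [180.   -0.    2.1] [ 0.4  0.8 -0.6]
```

```bash
python3 -m pendant '{"xyz":[[0,0,-1],[0,0,-1],[0,0,-0.8],[0,0,-0.2],[0.2,0.01,0],[0.15,0.01,0],[0.1,0,0],[0.1,0,0],[0.05,0,0],[0,0,0]],"turn":[[0,0,0],[0,0,0],[0,0,0],[0,0,0],[0,0,0],[0,0,0],[0,0,0],[0,0,0],[0,0,0],[0,0,0]],"fingers":[0.45,0.45,0.45,0.45,0.45,0.45,0.45,0.45,0.45,0.45]}' && python3 -m pendant '{"xyz":[[0.04,0,0],[0.04,0,0],[0,0,0]],"turn":[[0,0,0],[0,0,0],[0,0,0]],"fingers":[0.45,0.45,0.45]}'
```

```text
clock: 57.22
eef_pos: [0.5218, -0.041, 0.0032]
tool_rot: [180.0, 0.3, 2.1]
contact_force: [-6.1, 0.4, 2.9]
gripper_width: 0.557
finger_force: 3.0
clock: 57.6
eef_pos: [0.523, -0.0411, 0.0031]
tool_rot: [180.0, 0.5, 2.1]
contact_force: [-8.3, 0.8, 5.5]
gripper_width: 0.551
finger_force: 4.1
```

```bash
python3 -m pendant '{"xyz":[[0.05,0,0],[0.05,0,0],[0,0,0]],"turn":[[0,0,0],[0,0,0],[0,0,0]],"fingers":[0.45,0.45,0.45]}' && python3 -m pendant '{"xyz":[[-0.5,0,0],[0,0,1],[0,0,1],[0,0,1],[0.3,0.5,0],[0.3,0.5,0],[0.3,0.4,0],[0.3,0.4,0],[0.3,0.3,0],[0.3,0.3,0]],"turn":[[0,0,0],[0,0,0],[0,0,-1],[0,0,-1],[0,0,-1],[0,0,-1],[0,0,-1],[0,0,-1],[0,0,-1],[0,0,-1]],"fingers":[0.45,0.45,0.45,0.45,0.45,0.45,0.45,0.45,0.45,0.45]}' && python3 -m pendant '{"xyz":[[0.1,0,0],[0,0,0],[0,0,0],[0,0,0],[0,0,0],[0,0,0],[0,0,0],[0,0,0],[0,0,0],[0,0,0]],"turn":[[0,0,-1],[0,0,-1],[0,0,-1],[0,0,-1],[0,0,-1],[0,0,-1],[0,0,-1],[0,0,-1],[0,0,-1],[0,0,-1]],"fingers":[0.45,0.45,0.45,0.45,0.45,0.45,0.45,0.45,0.45,0.45]}' && python3 -m pendant '{"xyz":[[0,0,0],[0,0,0],[0,0,0]],"turn":[[0,0,-1],[0,0,-0.6],[0,0,0]],"fingers":[0.45,0.45,0.45]}'; python3 pl.py
```

```text
clock: 57.98
eef_pos: [0.5231, -0.0414, 0.0027]
tool_rot: [179.9, 0.8, 2.0]
contact_force: [-13.2, 2.5, 9.2]
gripper_width: 0.55
finger_force: 6.5
clock: 59.22
eef_pos: [0.5701, 0.0323, 0.0938]
tool_rot: [-179.8, -0.1, -34.7]
contact_force: [-0.5, 0.5, 0.7]
gripper_width: 0.554
finger_force: 0.0
clock: 60.48
eef_pos: [0.5728, 0.0319, 0.0937]
tool_rot: [-179.8, 0.0, -80.5]
contact_force: [-0.1, -0.1, -0.2]
gripper_width: 0.55
finger_force: 0.0
clock: 60.85
eef_pos: [0.5726, 0.0319, 0.0936]
tool_rot: [-179.8, 0.0, -87.7]
contact_force: [-0.1, -0.3, -0.4]
gripper_width: 0.554
finger_force: 0.0
scene silver [ 446.7 -383.3] size [91.1 89.5] ang 1.8 jig [-193.  -289.4]
scene brass [580.7 -38.1] size [92.2 87.3] ang 2.9 jig [-45.7  50.2]
side silver [ 442.9 -386.9] size [89.7 92.2] ang 2.2 jig [-197.  -292.9]
60.95 [0.5724 0.0318 0.0933] [-179.9    0.   -87.7] [-0.9 -0.2 -0.1]
```

Flush in x. Next come the y push, the lift and turn to mallet orientation, and a look.

```bash
python3 -m pendant '{"xyz":[[0,0,-1],[0,0,-1],[0,0,-0.8],[0,0,-0.2],[0,-0.2,0],[0,-0.2,0],[0,-0.1,0],[0,-0.1,0],[0,-0.07,0],[0,0,0]],"turn":[[0,0,0],[0,0,0],[0,0,0],[0,0,0],[0,0,0],[0,0,0],[0,0,0],[0,0,0],[0,0,0],[0,0,0]],"fingers":[0.45,0.45,0.45,0.45,0.45,0.45,0.45,0.45,0.45,0.45]}' && python3 -m pendant '{"xyz":[[0,0.3,0],[0,0,1],[0,0,1],[0,0,1],[0,0,1],[0,0,1],[0,0,1],[0,0,1],[0,0,1],[0,0,0]],"turn":[[0,0,0],[0,0,0],[0,0,0],[0,0,0],[0,0,-1],[0,0,-1],[0,0,-1],[0,0,-1],[0,0,-0.75],[0,0,0]],"fingers":[0.45,0.45,0.45,0.3,0,0,0,0,0,0]}'
python3 seat.py s2; python3 pl.py
```

```text
clock: 62.2
eef_pos: [0.5727, 0.0145, 0.0037]
tool_rot: [-179.8, 0.2, -87.7]
contact_force: [-3.7, 13.6, 2.8]
gripper_width: 0.55
finger_force: 6.7
clock: 63.45
eef_pos: [0.5732, 0.0204, 0.2457]
tool_rot: [-179.7, 0.2, -109.5]
contact_force: [0.6, 1.1, -0.4]
gripper_width: 1.001
finger_force: 0.0
[0.57212281 0.02038088 0.24372049] [-1.79893938e+02  8.25438518e-02 -1.09476696e+02]
[225 126]
scene silver [ 446.6 -383.3] size [91.1 89.1] ang 2.1 jig [-193.2 -289.5]
scene brass [581.7 -39.1] size [90.7 85.3] ang 2.8 jig [-44.8  49.2]
side silver [ 442.8 -387.2] size [89.7 92.6] ang 2.4 jig [-197.1 -293.2]
side silver [661.8 -54.6] size [121.2  73.8] ang -13.1 jig [34.7 30.6]
side brass [575.2 -40.6] size [88.  78.9] ang 1.8 jig [-51.2  47.9]
63.6 [0.5712 0.0203 0.2418] [ 179.9   -0.  -109.5] [-0.7  0.4 -0.3]
```

View pics/s2c.png

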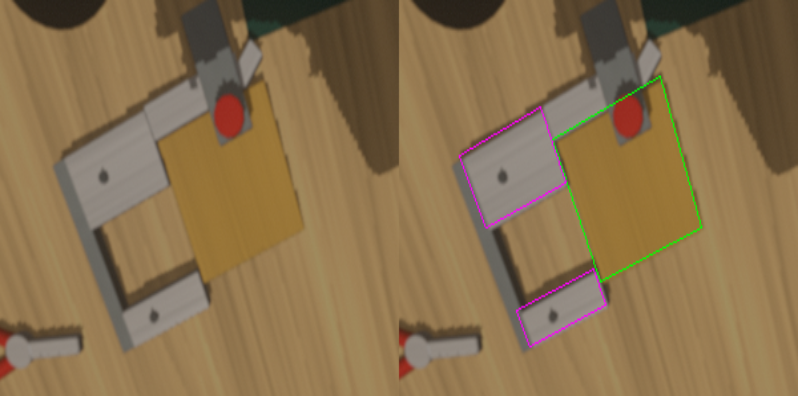

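Brass is seated like silver was (its edges coincide with the outline, punch over it). Fetching the mallet again.

```bash
python3 -m pendant '{"xyz":[[0.23,-0.92,-0.4],[0.23,-0.92,-0.4],[0.23,-0.92,-0.4],[0.23,-0.92,-0.4],[0.23,-0.92,-0.4],[0.23,-0.92,-0.4],[0.23,-0.92,-0.4],[0.23,-0.92,-0.4],[0.23,-0.92,-0.4],[0.2,-0.9,-0.4]],"turn":[[0,0,0],[0,0,0],[0,0,0],[0,0,0],[0,0,0],[0,0,0],[0,0,0],[0,0,0],[0,0,0],[0,0,0]],"fingers":[0,0,0,0,0,0,0,0,0,0]}' && python3 -m pendant '{"xyz":[[0,0,0],[0,0,0]],"turn":[[0,0,0],[0,0,0]],"fingers":[0,0]}'
python3 - <<'E'
from h import *
p,d,K,T=look('wrist','g2');s=ctrl.read_state();print(s['eef_pos'],s['tool_rot'])
hsv=cv2.cvtColor(p,cv2.COLOR_RGB2HSV);H,S,V=[hsv[...,i].astype(int) for i in range(3)]
C=cloud(d,K,T)*1000
near=(C[...,0]>560)&(C[...,0]<760)&(C[...,1]>-360)&(C[...,1]<-140)
w=C[near&(H>4)&(H<17)&(S>130)&(abs(C[...,2]-44)<5)];print('handle',len(w),cv2.minAreaRect(w[:,:2].astype(np.float32)),np.median(w[:,2]))
w=C[near&(S<60)&(abs(C[...,2]-64)<5)];print('head',len(w),cv2.minEnclosingCircle(w[:,:2].astype(np.float32)))
E
```

```text
clock: 64.85
eef_pos: [0.6393, -0.2557, 0.1204]
tool_rot: [179.8, -0.0, -109.5]
contact_force: [0.6, 0.7, -0.5]
gripper_width: 1.002
finger_force: 0.0
clock: 65.1
eef_pos: [0.6395, -0.2546, 0.1218]
tool_rot: [179.9, -0.0, -109.5]
contact_force: [-0.1, 0.3, -1.0]
gripper_width: 0.997
finger_force: 0.0
[ 0.63982436 -0.25428679  0.12240596] [ 1.79953218e+02 -9.91900310e-03 -1.09439216e+02]
handle 4318 ((634.29248046875, -282.12823486328125), (96.56739807128906, 19.994300842285156), 71.20452880859375) 44.4697996521962
head 3193 ((657.0529174804688, -214.8450927734375), 22.059431076049805)
```

```bash
python3 -m pendant '{"xyz":[[0.05,-0.12,-1],[0,0,-1],[0,0,-0.9],[0,0,-0.5],[0,0,-0.15],[0,0,0],[0,0,0],[0,0,0],[0,0,0],[0,0,0]],"turn":[[0,0,0],[0,0,0],[0,0,0],[0,0,0],[0,0,0],[0,0,0],[0,0,0],[0,0,0],[0,0,0],[0,0,0]],"fingers":[0,0,0,0,0,0.6,0.95,0.95,0.95,0.95]}' 100 && python3 -m pendant '{"xyz":[[0,0,0],[0,0,0]],"turn":[[0,0,0],[0,0,0]],"fingers":[0.95,0.95]}' 100
```

```text
clock: 66.4
eef_pos: [0.6416, -0.2586, 0.0171]
tool_rot: [-180.0, -0.0, -109.5]
contact_force: [-2.7, 0.7, 5.1]
gripper_width: 0.214
finger_force: 97.4
clock: 66.65
eef_pos: [0.6416, -0.2586, 0.0171]
tool_rot: [-180.0, -0.0, -109.5]
contact_force: [-1.7, 0.1, 5.6]
gripper_width: 0.22
finger_force: 97.5
```

```bash
python3 -m pendant '{"xyz":[[0,0,0.5],[0,0,1],[0,0,1],[-0.43,0.66,0],[-0.43,0.66,0],[-0.43,0.66,0],[-0.43,0.66,0],[-0.43,0.66,0],[-0.43,0.66,0],[-0.42,0.66,0]],"turn":[[0,0,0],[0,0,0],[0,0,0],[0,0,0],[0,0,0],[0,0,0],[0,0,0],[0,0,0],[0,0,0],[0,0,0]],"fingers":[0.95,0.95,0.95,0.95,0.95,0.95,0.95,0.95,0.95,0.95]}' 100 && python3 -m pendant '{"xyz":[[0,0,0],[0,0,0]],"turn":[[0,0,0],[0,0,0]],"fingers":[0.95,0.95]}'
cat > hd.py <<'E'
from h import *
s=ctrl.read_state();print(s['eef_pos'],s['contact_force'])
p,d,K,T=look('scene');C=cloud(d,K,T)*1000
hsv=cv2.cvtColor(p,cv2.COLOR_RGB2HSV);S,V=hsv[...,1].astype(int),hsv[...,2].astype(int)
m=(C[...,2]>100)&(C[...,2]<155)&(S<60)&(V>110)&(abs(C[...,0]-568)<40)&(abs(C[...,1]+76)<40);w=C[m];print(len(w),np.median(w[:,2]),cv2.minEnclosingCircle(w[:,:2].astype(np.float32)))
E
python3 hd.py
```

```text
clock: 67.9
eef_pos: [0.5507, -0.1192, 0.0909]
tool_rot: [180.0, -0.0, -109.5]
contact_force: [-0.4, -0.1, -2.9]
gripper_width: 0.216
finger_force: 98.0
clock: 68.15
eef_pos: [0.5519, -0.12, 0.0913]
tool_rot: [-180.0, 0.0, -109.5]
contact_force: [0.1, -0.4, -3.4]
gripper_width: 0.214
finger_force: 98.0
[ 0.55194348 -0.12004454  0.09132918] [ 0.07006859 -0.39806459 -3.42084211]
214 137.8486452714639 ((568.1473388671875, -76.00204467773438), 21.255863189697266)
```

Head is over the punch with its lower face at 74 mm. Pressing.

```bash
python3 -m pendant '{"xyz":[[0,0,-0.4],[0,0,-0.13],[0,0,-0.1],[0,0,-0.1],[0,0,-0.07],[0,0,-0.07],[0,0,0]],"turn":[[0,0,0],[0,0,0],[0,0,0],[0,0,0],[0,0,0],[0,0,0],[0,0,0]],"fingers":[0.95,0.95,0.95,0.95,0.95,0.95,0.95]}' && python3 -m pendant '{"xyz":[[0,0,-0.06],[0,0,0]],"turn":[[0,0,0],[0,0,0]],"fingers":[0.95,0.95]}' && python3 -m pendant '{"xyz":[[0,0,-0.04],[0,0,0]],"turn":[[0,0,0],[0,0,0]],"fingers":[0.95,0.95]}'; python3 hd.py
```

```text
clock: 69.08
eef_pos: [0.5515, -0.1204, 0.0668]
tool_rot: [-180.0, -0.0, -109.4]
contact_force: [-5.3, -1.3, 9.6]
gripper_width: 0.214
finger_force: 100.3
clock: 69.32
eef_pos: [0.5515, -0.1206, 0.0665]
tool_rot: [-179.9, -0.1, -109.4]
contact_force: [-7.9, -2.2, 17.7]
gripper_width: 0.218
finger_force: 101.4
clock: 69.58
eef_pos: [0.5516, -0.1208, 0.0662]
tool_rot: [-179.9, -0.1, -109.4]
contact_force: [-9.9, -2.7, 22.0]
gripper_width: 0.217
finger_force: 102.1
[ 0.55157735 -0.12075034  0.0662395 ] [-9.9313312  -2.66595    21.96831769]
207 113.49240139897887 ((567.088134765625, -77.05564880371094), 20.702180862426758)
```

```bash
python3 -m pendant '{"xyz":[[0,0,0.5],[0,0,0.6],[0.43,-0.66,0],[0.43,-0.66,0],[0.43,-0.66,0],[0.43,-0.66,0],[0.43,-0.66,0],[0.43,-0.66,0],[0.42,-0.62,0],[0,0,0]],"turn":[[0,0,0],[0,0,0],[0,0,0],[0,0,0],[0,0,0],[0,0,0],[0,0,0],[0,0,0],[0,0,0],[0,0,0]],"fingers":[0.95,0.95,0.95,0.95,0.95,0.95,0.95,0.95,0.95,0.95]}' && python3 -m pendant '{"xyz":[[0,0,-1],[0,0,-0.8],[0,0,-0.5],[0,0,0]],"turn":[[0,0,0],[0,0,0],[0,0,0],[0,0,0]],"fingers":[0.95,0.95,0.95,0.95]}'
```

```text
clock: 70.88
eef_pos: [0.6424, -0.2581, 0.0936]
tool_rot: [-180.0, 0.0, -109.6]
contact_force: [-0.2, 1.0, -3.6]
gripper_width: 0.212
finger_force: 98.1
clock: 71.38
eef_pos: [0.6407, -0.2566, 0.0246]
tool_rot: [179.8, -0.0, -109.5]
contact_force: [-0.8, -0.2, -2.8]
gripper_width: 0.214
finger_force: 98.2
```

```bash
python3 -m pendant '{"xyz":[[0,0,-0.15],[0,0,-0.08],[0,0,0]],"turn":[[0,0,0],[0,0,0],[0,0,0]],"fingers":[0.95,0.95,0.95]}' && python3 -m pendant '{"xyz":[[0,0,-0.03],[0,0,0],[0,0,0],[0,0,0],[0,0,1],[0,0,1],[0,0,1],[0,0,0.8],[0,1,0],[0,1,0]],"turn":[[0,0,0],[0,0,0],[0,0,0],[0,0,0],[0,0,0],[0,0,0],[0,0,0],[0,0,0],[0,0,1],[0,0,1]],"fingers":[0.95,0.5,0,0,0,0,0,0,0.5,1]}' && python3 -m pendant '{"xyz":[[0.1,1,0],[0.1,1,0],[0.1,1,0],[0,1,0],[0,1,0],[0,0.3,0],[0,0,0]],"turn":[[0,0,1],[0,0,1],[0,0,0.75],[0,0,0],[0,0,0],[0,0,0],[0,0,0]],"fingers":[1,1,1,1,1,1,1]}'
python3 - <<'E'
from h import *
s=ctrl.read_state();print(s['eef_pos'],s['tool_rot'],s['gripper_width'])
p,d,K,T=look('scene','sc4');C=cloud(d,K,T)*1000
hsv=cv2.cvtColor(p,cv2.COLOR_RGB2HSV);S,V=hsv[...,1].astype(int),hsv[...,2].astype(int)
m=(C[...,2]>55)&(C[...,2]<72)&(S<60)&(V>90)&(abs(C[...,0]-658)<60)&(abs(C[...,1]+213)<60);w=C[m];print('head',len(w),w.mean(0),cv2.minEnclosingCircle(w[:,:2].astype(np.float32)))
E
```

```text
clock: 71.75
eef_pos: [0.6417, -0.2573, 0.0196]
tool_rot: [-180.0, 0.0, -109.5]
contact_force: [0.6, 0.0, -2.6]
gripper_width: 0.212
finger_force: 98.2
clock: 73.0
eef_pos: [0.6417, -0.197, 0.1331]
tool_rot: [-179.9, 0.0, -100.2]
contact_force: [-0.5, 0.2, -0.7]
gripper_width: 0.604
finger_force: 0.0
clock: 73.88
eef_pos: [0.6507, -0.038, 0.1325]
tool_rot: [-180.0, -0.0, -87.7]
contact_force: [0.0, -0.2, 0.3]
gripper_width: -0.0
finger_force: 0.0
[ 0.65065031 -0.03797799  0.1325397 ] [-1.79982321e+02 -5.09622084e-03 -8.76543166e+01] -0.000263289564511925
head 219 [ 660.88296499 -214.54024264   63.59007443] ((657.915771484375, -213.68856811523438), 21.15712547302246)
```

```bash
python3 -m pendant '{"xyz":[[0,0,-1],[0,0,-1],[0,0,-1],[0,0,-0.9],[0,0,-0.37],[-0.3,0,0],[-0.4,-0.02,0],[-0.4,-0.02,0],[-0.4,-0.02,0],[-0.4,-0.02,0]],"turn":[[0,0,0],[0,0,0],[0,0,0],[0,0,0],[0,0,0],[0,0,0],[0,0,0],[0,0,0],[0,0,0],[0,0,0]],"fingers":[1,1,1,1,1,1,1,1,1,1]}' && python3 -m pendant '{"xyz":[[-0.4,-0.02,0],[-0.4,-0.02,0],[-0.4,-0.02,0],[-0.4,-0.02,0],[-0.4,-0.02,0],[-0.4,-0.02,0],[-0.3,0,0],[-0.1,0,0],[0,0,0],[0.3,0,0]],"turn":[[0,0,0],[0,0,0],[0,0,0],[0,0,0],[0,0,0],[0,0,0],[0,0,0],[0,0,0],[0,0,0],[0,0,0]],"fingers":[1,1,1,1,1,1,1,1,1,1]}' && python3 -m pendant '{"xyz":[[0,0,1],[-0.2,0.3,0.5],[-0.5,0.5,0],[-0.5,0.5,0],[-0.5,0.5,0],[-0.4,0.4,0],[0,0,0],[0,0,0]],"turn":[[0,0,0],[0,0,0],[0,0,0],[0,0,0],[0,0,0],[0,0,0],[0,0,0],[0,0,0]],"fingers":[1,0.45,0.45,0.45,0.45,0.45,0.45,0.45]}'; python3 pl.py
```

```text
clock: 75.18
eef_pos: [0.5953, -0.0403, 0.006]
tool_rot: [-179.6, 0.0, -87.6]
contact_force: [6.0, -0.4, 2.0]
gripper_width: -0.001
finger_force: 2.7
clock: 76.42
eef_pos: [0.5119, -0.0443, 0.0051]
tool_rot: [179.2, -0.0, -87.8]
contact_force: [-19.2, 13.8, 32.2]
gripper_width: -0.0
finger_force: 15.9
clock: 77.42
eef_pos: [0.4556, 0.0217, 0.0492]
tool_rot: [180.0, -0.0, -87.7]
contact_force: [-0.4, -1.0, -0.6]
gripper_width: 0.55
finger_force: 0.0
scene silver [ 446.7 -383.4] size [91.1 89.9] ang 1.8 jig [-193.  -289.6]
scene brass [461.9 -46.7] size [93.5 90.8] ang 2.6 jig [-164.8   46.3]
side silver [ 442.8 -387.3] size [89.7 92.7] ang 2.4 jig [-197.1 -293.3]
side brass [458.5 -51.2] size [85.5 91.4] ang 2.2 jig [-168.3   41.9]
77.525 [0.4559 0.0215 0.0491] [180.   -0.  -87.7] [-0.2 -1.   0.4]
```

```bash
python3 -m pendant '{"xyz":[[0.17,0,-0.8],[0,0,-0.6],[0,0,-0.12],[-0.01,-0.5,0],[-0.01,-0.5,0],[-0.01,-0.5,0],[-0.01,-0.5,0],[-0.01,-0.5,0],[-0.01,-0.5,0],[-0.01,-0.5,0]],"turn":[[0,0,0],[0,0,0],[0,0,0],[0,0,0],[0,0,0],[0,0,0],[0,0,0],[0,0,0],[0,0,0],[0,0,0]],"fingers":[0.45,0.45,0.45,0.45,0.45,0.45,0.45,0.45,0.45,0.45]}' && python3 -m pendant '{"xyz":[[-0.01,-0.5,0],[-0.01,-0.5,0],[-0.01,-0.5,0],[-0.01,-0.5,0],[-0.01,-0.5,0],[-0.01,-0.5,0],[0,-0.3,0],[0,-0.1,0],[0,0,0],[0,0.3,0]],"turn":[[0,0,0],[0,0,0],[0,0,0],[0,0,0],[0,0,0],[0,0,0],[0,0,0],[0,0,0],[0,0,0],[0,0,0]],"fingers":[0.45,0.45,0.45,0.45,0.45,0.45,0.45,0.45,0.45,0.45]}' && python3 -m pendant '{"xyz":[[0,0,1],[0,0,1],[0,1,1],[0,1,1],[0,1,1],[0,1,1],[0,1,0],[0,1,0],[0,1,0],[0,0,0]],"turn":[[0,0,0],[0,0,0],[0,0,0],[0,0,0],[0,0,0],[0,0,0],[0,0,0],[0,0,0],[0,0,0],[0,0,0]],"fingers":[0,0,0,0,0,0,0,0,0,0]}'; python3 pl.py
python3 -c "
from h import *
look('scene','fin')"
```

```text
clock: 78.78
eef_pos: [0.459, -0.0841, 0.004]
tool_rot: [-179.9, 0.0, -87.7]
contact_force: [0.8, 4.5, 2.0]
gripper_width: 0.549
finger_force: 2.7
clock: 80.03
eef_pos: [0.4561, -0.1767, 0.0034]
tool_rot: [179.9, -0.0, -87.8]
contact_force: [0.3, -0.4, -0.2]
gripper_width: 0.55
finger_force: 0.0
clock: 81.28
eef_pos: [0.4562, 0.035, 0.1833]
tool_rot: [180.0, -0.0, -87.5]
contact_force: [0.2, 0.2, 0.2]
gripper_width: 0.997
finger_force: 0.0
scene silver [ 446.5 -383.5] size [91.  89.6] ang 2.4 jig [-193.3 -289.6]
scene brass [ 457.5 -241.4] size [94.  89.8] ang 2.0 jig [-176.8 -148.1]
side silver [ 442.8 -387.1] size [89.7 92.3] ang 2.4 jig [-197.1 -293.1]
side silver [641.5 -78.6] size [123.9  60.7] ang 3.9 jig [13.5  7.4]
side brass [ 452.8 -245.3] size [87.9 91.2] ang 1.1 jig [-181.6 -151.8]
81.375 [0.4562 0.0337 0.1833] [179.9  -0.  -87.7] [ 0.5 -0.8  0.3]
```

View pics/fin.png

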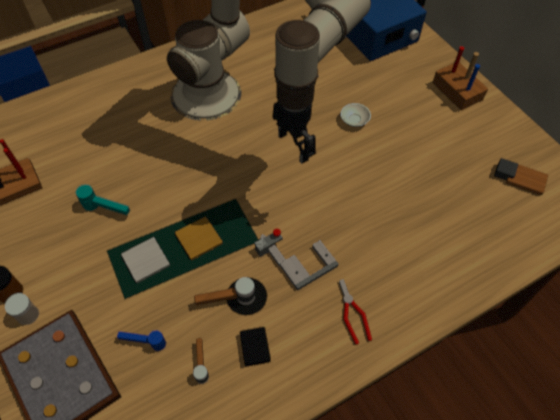

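Silver (145,258) and brass (198,238) lie side by side on the mat. The mallet stands on its pad (245,290), the bystanders haven't moved, and there is no copper plate.

```bash
python3 -c "
from plant import ctrl
print(ctrl.close_job())"
```

```text
the job is handed in; nothing more can be done
None
```

The job is handed in: silver then brass were each seated in the jig and struck with the mallet until the punch bottomed, and both lie side by side on the mat, with the mallet head-down on its pad (there was no copper plate; about 81 s used; one brief 32 N contact reading while backing the fingers off the brass plate).

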